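# Turn the bracket plate home in the drilling fixture and clamp it

### The job

Set up the aluminium bracket plate in the green drilling fixture: slide it along its corner slot until the end of the slot bears on the brass peg, then, keeping it on the peg, push the plate's opposite corner so that it turns about the peg until its far edge bears on the red-tipped screw of the stop block, and hold it pressed there for a moment with about 10 N: much less does not seat it, and much more shoves the block, which is held by friction only and must keep its place. Then press the red-handled clamp down until its pad bears firmly on the plate, and leave it so. Push by feel and gently (40 N on the plate is too much anywhere), keep the plate flat and leave everything else alone.

Things in the scene. Friction and masses are not known exactly. Their poses are not given: they have to be found in the camera images.
- fixture: green fixture slab fixed to the bench, 260 x 250 x 15 mm; origin at the centre of its underside, so its top is 15 mm above the origin; its own x points away from the robot (within about 20 degrees), y to the left, z up. The peg stands at own (25, -60), the stop block at (77.5, 55), the clamp's two steel cheeks (40 mm high above the slab) at x 68 to 108, y -45 to -9 mm
- peg: fixed brass pin, 12 mm diameter, 30 mm tall; origin on its axis at the slab's top; axes parallel to the fixture's
- stop: dark stop block, 35 (x) x 28 x 22 mm, origin at the centre of its underside on the slab, axes parallel to the fixture's. From its near face a red-tipped set screw (round tip, 12 mm, its axis 9 mm above the slab) sticks out towards the plate by 8 to 18 mm: how far is not measured. The block is held by friction only and creeps along the fixture's x under more than about 13 N
- plate: loose flat aluminium plate, 90 x 150 x 16 mm, about 0.42 kg, on the oiled slab (slides at about 1 N). Own x along the 90 mm side (-68 to 22 mm), y along the 150 mm side (-16 to 134), z up; origin on its underside where the peg's axis comes when the slot is seated. Starts turned 25 to 35 degrees anticlockwise from above; home, its axes lie along the fixture's within 4 degrees
- plate_slot (a point): middle of the closed end of the plate's slot (own x 0, y 6 mm, mid-thickness). The slot, 15 mm wide and 22 mm deep, runs along the plate's y and is open at the edge y = -16. At the start the peg stands in its mouth, this end some 8 to 10 mm short of the peg
- plate_end (a point): point at mid-thickness on the plate's short end face opposite the slot (own x -12, y 134 mm), where pushing along the plate's -y slides the slot onto the peg
- plate_push (a point): point at mid-thickness on the plate's long near face (own x -68, y 115 mm), 19 mm from the corner diagonally opposite the slot; pushing here along the plate's +x turns it clockwise about the peg
- plate_edge (a point): point at mid-thickness on the plate's long far face (own x 22, y 115 mm) that meets the tip of the stop's screw
- clamp (a joint): rise of the clamp arm above level, rad; starts raised at 0.75 to 1.0, and is 0 when the pad just rests on the plate; lower is further down. The hinge is stiff (0.35 N m, some 3 N at the handle), so the arm stays where it is left
- clamp_hinge (a point): hinge axis of the clamp, 30 mm above the slab's top; the axis lies along the fixture's y and the arm (16 mm wide) reaches from it towards the fixture's -x
- clamp_handle (a point): middle of the clamp's red cross handle, a round bar 50 mm long along the fixture's y and 20 mm in diameter, 115 mm from the hinge; push it down from above
- clamp_pad: black round pad under the clamp arm, 18 mm diameter, 77 mm from the hinge; origin at the centre of its lower face, which meets the plate
- screw_jack: small brass screw jack, 26 mm wide, 36 mm tall, standing near the fixture's front right corner; leave alone
- hex_nut: steel nut, 24 mm wide, 11 mm high, lying near the fixture's far left corner; leave alone
- wrench: steel wrench lying on the bench left of the fixture; leave alone
- screwdriver: yellow screwdriver lying on the bench right of the fixture; leave alone
- hammer: wooden-handled hammer lying on the bench right of the fixture; leave alone
- oil_can: blue oil can, 60 mm across, 130 mm tall, on the bench beside the fixture; leave alone
- grease_tin: grey grease tin with orange lid, 70 mm across, 60 mm tall, on the bench beside the fixture; leave alone
Things that resemble listed ones, but are neither listed nor needed, are in the scene too. Leave any turquoise look-alike of the plate alone.

How it is judged:
On the way, in this order (a step that is already met when the one before it is completed fails the run):
1. the end of the plate's slot bears on the brass peg (over 1 N, plate origin within 3 mm of the peg's axis) (horizontal distance between plate and peg below 0.003 m and contact force between plate and peg above 1 N), for 0.1 s.
2. the plate, still on the peg, is turned home and presses against the stop's screw with over 5 N (horizontal distance between plate and peg below 0.003 m and angle between the x axis of plate and the x axis of fixture, either way round below 0.08 rad and contact force between plate and stop above 5 N), for 0.15 s.
3. the clamp's pad bears on the seated plate with over 4 N (horizontal distance between plate and peg below 0.003 m and angle between the x axis of plate and the x axis of fixture, either way round below 0.08 rad and contact force between clamp_pad and plate above 4 N), for 0.15 s.
At the end, for the whole second after the job is handed in: the slot is on the peg (plate origin within 3 mm of its axis), the plate lies flat and at rest along the fixture within 0.08 rad with its far edge still touching the stop's screw, and the clamp is down (below 0.03 rad) (horizontal distance between plate and peg below 0.003 m and angle between the x axis of plate and the x axis of fixture, either way round below 0.08 rad and contact force between plate and stop above 0.1 N and value of joint clamp below 0.03 rad and linear speed of plate below 0.01 m/s and height (world z) of plate below 0.018 m).
It fails at once if the plate is pressed against the peg, the stop, the pad or the fingers with over 40 N (contact force between plate and peg above 40 N or contact force between plate and stop above 40 N or contact force between plate and clamp_pad above 40 N or contact force between plate and the fingers above 40 N).
It fails at once if the stop block is shoved by over 1 mm (distance of stop from where it was at the start of the episode above 0.001 m).
It fails at once if the plate is lifted or tipped off the slab (angle between plate's own z axis and vertical above 0.1 rad or height (world z) of plate above 0.022 m).
It fails at once if a bystander is moved by over 20 mm (distance of any of screw_jack, hex_nut, wrench, screwdriver, hammer, oil_can, grease_tin from where it was at the start of the episode above 0.02 m).
It also fails if it takes over 72 s, if anything falls off the work surface, if the arm or the gripper's body presses on something with over 40 N, if the wrist force passes 120 N, or if a joint passes its speed limit or range.

### The arm

A 6-joint arm with a two-finger parallel gripper is mounted at the origin on the work surface. World frame = base frame: x ahead of the robot, y to its left, z up, the work surface at z = 0. Lengths are in m, angles in rad, forces in N, time in s.
With the tool pointing down it reaches from about 0.425 to 0.95 m from the base axis. Payload 3.5 kg.
Tool frame: the origin (TCP) lies on the mounting face of the last link; the fingertips stand 173 mm ahead of it and the grasp point (between the pads) lies 155 mm ahead of it; z points along the fingers, x is the direction in which the jaws open and shut, and the axes are right-handed (so a half turn about z gives the same grasp; the last joint's range is limited). The gripper opens to 85 mm and grips with 20 to 120 N. Pads are 22 mm wide; open, the fingers measure 114 mm over their backs; the gripper's body (76 mm by 85 mm) begins 54 mm behind the grasp point. The pads swing forward as they close: fully open they stand 13 mm farther back than shut.
Start: joints at [-1.329, 0.286, 1.577, -0, 1.279, -0.15], TCP at [0.258, -0.624, 0.405] pointing down, gripper open.
Joint ranges: [-2.77, 2.77], [-0.9, 2.22], [0.21, 2.48], [-1.53, 4.67], [0.24, 2.81], [-2.84, 2.84]. Speed limits (rad/s): [2.79, 2.79, 3.14, 3.14, 3.14, 3.14].

### API

Orientations are given as a unit quaternion [x, y, z, w].
In Python, from plant import get_state, read_camera, sign_off gives the robot as it stands.
- The arm moves only by the shell command python3 -m jog 'ROWS' [FORCE]. ROWS is JSON, a list of rows, each an object of numbers: "grip": the closure, from 0 (fully open) to 1 (shut); "x", "y", "z": the shift along the tool's x, y, z in mm; "rx", "ry", "rz": the turn, a rotation vector about the tool's x, y, z in degrees. A call has 1 to 8 rows; each row shifts and turns the commanded pose from where the row before left it, along the tool's axes as they then stand; what a row does not reach is not made up. A row lasts 1/12 s, in which the tool goes at most 41.7 mm and 7.16 degrees, less where a joint would pass 70% of its speed; a pose out of reach is approached as far as the arm can. A call with a gripper value outside its range is refused whole. The fingers move at their own pace and stop on an object; FORCE is the grip in N (left out, the last holds). Time passes only in rows, so rows that do not move let the fingers close. It gives the time, the measured TCP pose, the force and the opening at its end, in the units of the state.
- get_state(): the state, without advancing time (a new reading comes with each control period).
- read_camera(name): name is "scene" or "side" or "wrist"; returns a dict with "frame" (384x512x3 uint8, red, green, blue), "intrinsics" (3x3 intrinsics, pixels), "k1" (the pictures are not rectified: a ray, as slopes to the right and down, at radius r is drawn at 1 + k1 r^2 times it, then the intrinsics apply), "R" (3x3) and "t" (3): a world point X has camera coordinates R X + t. Camera axes: x right, y down, z forward; pixel columns grow to the right and rows downward; lengths in m; the calibration is good to about 2 mm. A picture is of the moment at which its call begins. There is no depth.
- sign_off(): hands the job in, once; it reports no verdict.
The state is a dict: "time": time; "qpos": joint angles; "dq": joint speeds; "joint_efforts": joint torques, N m; "eef_pos": TCP position; "tcp_rot": TCP orientation; "contact_force": force on the tool from outside, world axes, zero at the start; "wrist_torque": the same for the moment, N m; "opening": opening from 0.0 (shut) to 1.0 (fully open).
Only numpy, scipy, OpenCV 4.12 (cv2) and the standard library are available. Lean on these libraries where they do the work, as an engineer would, in place of code of your own. Each camera call takes 0.05 s, during which the arm holds its last target.

## Working session

There is one attempt and no reset: what is moved stays moved. The work goes in short steps, Python scripts to look and compute and a shell command to move; the robot and the scene stay as the last step left them, time stands still between calls to the robot, and variables do not carry over. Pictures are saved under pics/ and viewed, and the job is handed in when it is done.

```bash
ls; mkdir -p pics; python3 - <<'E'
from plant import get_state, read_camera
import cv2
s=get_state();print(s)
for n in ["scene","side","wrist"]:
    c=read_camera(n);cv2.imwrite(f"pics/{n}0.png",c["frame"][:,:,::-1])
    print(n,c["intrinsics"],c["k1"],c["R"],c["t"])
E
```

```text
pics
{'time': 0.0, 'qpos': array([-1.32896632e+00,  2.87176209e-01,  1.57819559e+00, -4.47978513e-06,
        1.27860212e+00, -1.50013924e-01]), 'dq': array([-0.00056313,  0.00092524,  0.00173809, -0.00072562,  0.00058961,
        0.00076984]), 'joint_efforts': array([-1.66836140e-03, -4.05985272e+01, -2.92629218e+01, -2.22213066e-04,
        5.75344136e-03,  8.64989914e-06]), 'eef_pos': array([ 0.25773397, -0.62357909,  0.4033296 ]), 'tcp_rot': array([ 8.31231760e-01, -5.55924764e-01, -8.81097085e-04, -8.00794895e-04]), 'contact_force': array([ 0.31764859,  0.85576728, -0.17554302]), 'wrist_torque': array([0.01058649, 0.00426716, 0.02280519]), 'opening': 0.9989006627893043}
scene [[453.43136045   0.         249.64421938]
 [  0.         453.43136045 190.13867398]
 [  0.           0.           1.        ]] -0.1520276952156548 [[ 5.29515534e-01  8.48300104e-01 -4.82730406e-04]
 [ 6.30252006e-01 -3.93788976e-01 -6.69113332e-01]
 [-5.67799003e-01  3.54001662e-01 -7.43160222e-01]] [-0.21496329 -0.27195458  1.57385831]
side [[469.3053513    0.         260.67806502]
 [  0.         469.3053513  195.73736631]
 [  0.           0.           1.        ]] 0.06788213017960251 [[ 0.89385719 -0.44799965 -0.0177663 ]
 [-0.30836672 -0.58552771 -0.74971145]
 [ 0.32546781  0.67561351 -0.66152634]] [-0.44003463  0.14804964  1.42843208]
wrist [[287.585311     0.         257.867574  ]
 [  0.         287.585311   195.71185327]
 [  0.           0.           1.        ]] -0.03997953875754998 [[ 0.38148506 -0.92437398 -0.00137269]
 [-0.88160983 -0.36428214  0.30010436]
 [-0.27790871 -0.11327515 -0.95390539]] [-0.67390542 -0.03885597  0.37998521]
```

View pics/scene0.png

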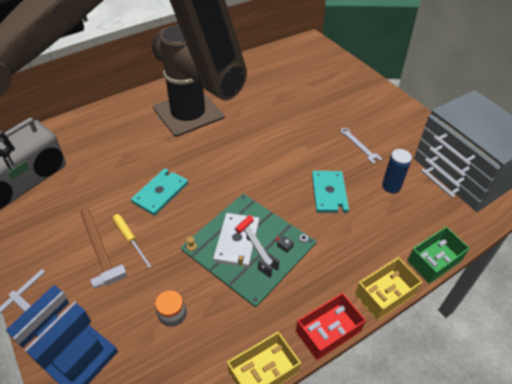

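View pics/side0.png

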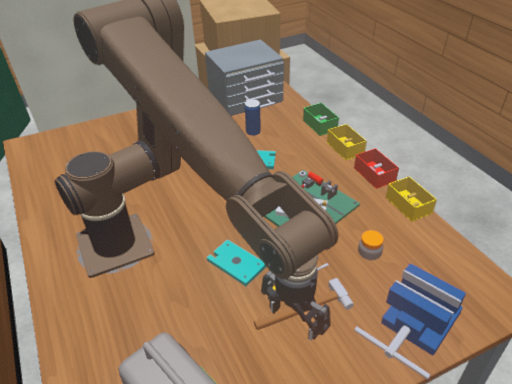

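```bash
python3 - <<'E'
import cv2
a=cv2.imread("pics/scene0.png")[130:270,180:360]
cv2.imwrite("pics/scene0c.png",cv2.resize(a,None,fx=4.4,fy=4.2,interpolation=cv2.INTER_CUBIC))
a=cv2.imread("pics/side0.png")[110:270,130:330]
cv2.imwrite("pics/side0c.png",cv2.resize(a,None,fx=4,fy=3.75,interpolation=cv2.INTER_CUBIC))
E
```

```text
(no output)
```

View pics/scene0c.png

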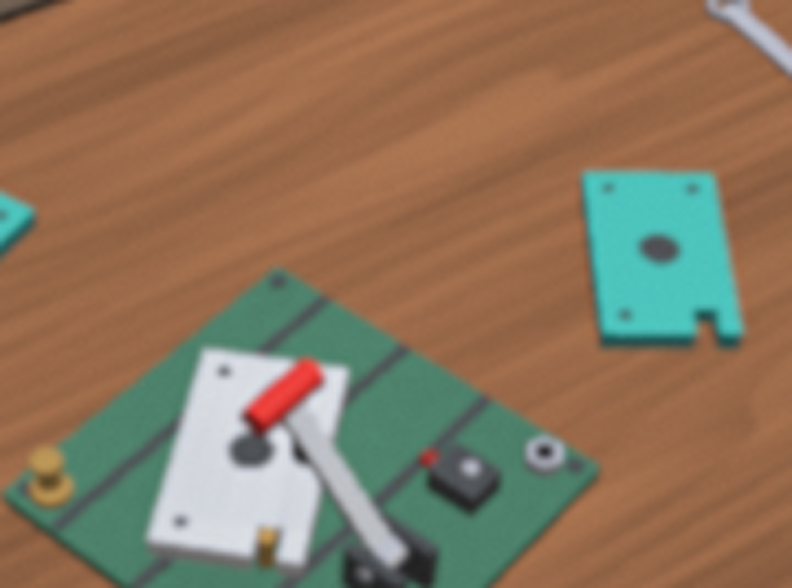

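View pics/wrist0.png

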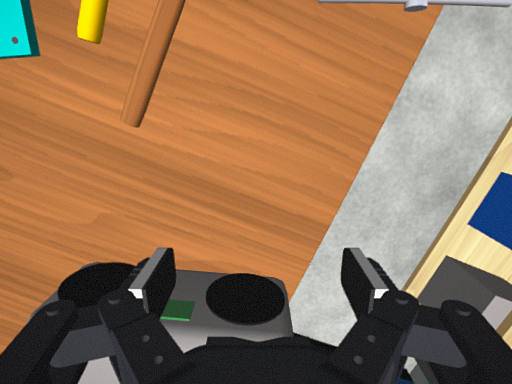

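```bash
cat > h.py <<'E'
import numpy as np, cv2
from plant import get_state, read_camera
from scipy.spatial.transform import Rotation as Rn
def snap(n,f):
    c=read_camera(n);cv2.imwrite(f"pics/{f}.png",c["frame"][:,:,::-1]);np.savez(f"pics/{f}.npz",**{k:c[k] for k in("intrinsics","k1","R","t")});return c
def load(f): 
    return dict(np.load(f"pics/{f}.npz"))
def dist(c): return np.array([float(c["k1"]),0,0,0,0])
def ray(c,uv):
    p=cv2.undistortPoints(np.array(uv,float).reshape(-1,1,2),c["intrinsics"],dist(c)).reshape(-1,2)
    d=np.c_[p,np.ones(len(p))]@c["R"]; return -c["R"].T@c["t"],d
def onz(c,uv,z):
    o,d=ray(c,uv); return o+d*((z-o[2])/d[:,2])[:,None]
def proj(c,X):
    return cv2.projectPoints(np.array(X,float).reshape(-1,3),cv2.Rodrigues(c["R"])[0],c["t"],c["intrinsics"],dist(c))[0].reshape(-1,2)
def crop(f,u0,v0,u1,v1,out):
    a=cv2.imread(f"pics/{f}.png")[v0:v1,u0:u1];s=min(800/(u1-u0),600/(v1-v0))
    cv2.imwrite(f"pics/{out}.png",cv2.resize(a,None,fx=s,fy=s,interpolation=cv2.INTER_CUBIC));print("scale",s)
E
python3 - <<'E'
from h import *
c=snap("scene","s1")
uv=[(243,197),(314,241),(255,301),(182,248)]
P=onz(c,uv,.015);print(P.round(4));print([np.linalg.norm(P[i]-P[i-1]).round(4) for i in range(4)],P.mean(0))
e=P[1]-P[0]+P[2]-P[3];print("yaw",np.degrees(np.arctan2(e[1],e[0])))
s=get_state();R=Rn.from_quat(s["tcp_rot"]).as_matrix();print(R.round(3))
w=read_camera("wrist");Rw=w["R"]@R;print("cam in tool",Rw.round(3),(R.T@(-w["R"].T@w["t"]-s["eef_pos"])).round(4))
E
```

```text
[[ 0.4481 -0.0486  0.015 ]
 [ 0.6785  0.0297  0.015 ]
 [ 0.7442 -0.1961  0.015 ]
 [ 0.5144 -0.2752  0.015 ]]
[np.float64(0.2362), np.float64(0.2433), np.float64(0.2351), np.float64(0.243)] [ 0.59628545 -0.12255202  0.015     ]
yaw 18.885691228761846
[[ 0.382 -0.924 -0.   ]
 [-0.924 -0.382  0.001]
 [-0.001 -0.    -1.   ]]
cam in tool [[ 1.     0.    -0.001]
 [-0.001  0.954 -0.3  ]
 [ 0.001  0.3    0.954]] [-0.0003 -0.0766  0.0303]
```

```bash
python3 -m jog '[{"x":-24,"y":-33},{"x":-24,"y":-33},{"x":-24,"y":-33},{"x":-24,"y":-33},{"x":-24,"y":-33},{"x":-24,"y":-33},{"x":-24,"y":-33},{"x":-24,"y":-33}]'; python3 -m jog '[{"x":-24,"y":-33,"grip":1},{"x":-24,"y":-33,"grip":1},{"x":-24,"y":-33,"grip":1},{"x":-24,"y":-33,"grip":1},{"x":-24,"y":-33,"grip":1},{"x":-24,"y":-33,"grip":1},{"x":-24,"y":-33,"grip":1}]' 40
```

```text
$[0]: bad value
$[0]: bad value
```

```bash
python3 -m jog '[{"rz":-7},{"rz":-7},{"rz":-7},{"rz":-7},{"rz":-7},{"rz":-7},{"rz":-7},{"rz":-7}]'; python3 -m jog '[{"rz":-7},{"rz":-7},{"rz":-7},{"rz":-7},{"rz":-7},{"rz":-7},{"rz":-7},{"rz":-7}]';python3 -m jog '[{"rz":-4},{}]'; python3 - <<'E'
from h import *
snap("wrist","w1"); s=get_state(); R=Rn.from_quat(s["tcp_rot"]).as_matrix();print(s["time"],s["eef_pos"],R.round(3),s["contact_force"],s["qpos"].round(2),s["opening"])
snap("scene","s2")
E
```

```text
0.3 [ 0.25775169 -0.62375314  0.40420342] [[ 0.382 -0.924 -0.   ]
 [-0.924 -0.382  0.001]
 [-0.001 -0.    -1.   ]] [ 0.77548393 -0.24214238 -0.84369061] [-1.33  0.29  1.58 -0.    1.28 -0.15] 1.005263600516144$[0]: bad value
$[0]: bad value
$[0]: bad value
```

View pics/w1.png

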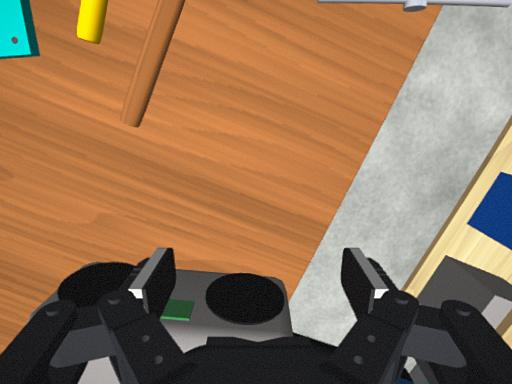

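The calls were refused and nothing moved. I'll try a row with all its keys given.

```bash
python3 -m jog '[{"grip":1,"x":-24,"y":-33,"z":0,"rx":0,"ry":0,"rz":0}]' ; python3 -m jog 2>&1 | head; python3 -m jog '[{"grip":1,"x":-24,"y":-33}]'
```

```text
time: 0.43
eef_pos: [0.2762, -0.5924, 0.4042]
tcp_rot: [0.83, -0.558, 0.0, 0.002]
contact_force: [0.2, 1.0, 0.5]
opening: 0.884
invalid input$[0]: bad value
```

```bash
python3 -m jog '[{"grip":1,"x":-24,"y":-33,"z":0,"rx":0,"ry":0,"rz":0},{"grip":1,"x":-24,"y":-33,"z":0,"rx":0,"ry":0,"rz":0},{"grip":1,"x":-24,"y":-33,"z":0,"rx":0,"ry":0,"rz":0},{"grip":1,"x":-24,"y":-33,"z":0,"rx":0,"ry":0,"rz":0},{"grip":1,"x":-24,"y":-33,"z":0,"rx":0,"ry":0,"rz":0},{"grip":1,"x":-24,"y":-33,"z":0,"rx":0,"ry":0,"rz":0},{"grip":1,"x":-24,"y":-33,"z":0,"rx":0,"ry":0,"rz":0},{"grip":1,"x":-24,"y":-33,"z":0,"rx":0,"ry":0,"rz":0}]'; python3 -m jog '[{"grip":1,"x":-24,"y":-33,"z":0,"rx":0,"ry":0,"rz":0},{"grip":1,"x":-24,"y":-33,"z":0,"rx":0,"ry":0,"rz":0},{"grip":1,"x":-24,"y":-33,"z":0,"rx":0,"ry":0,"rz":0},{"grip":1,"x":-24,"y":-33,"z":0,"rx":0,"ry":0,"rz":0},{"grip":1,"x":-24,"y":-33,"z":0,"rx":0,"ry":0,"rz":0},{"grip":1,"x":-24,"y":-33,"z":0,"rx":0,"ry":0,"rz":0}]'; python3 -m jog '[{"grip":1,"x":0,"y":0,"z":0,"rx":0,"ry":0,"rz":-7},{"grip":1,"x":0,"y":0,"z":0,"rx":0,"ry":0,"rz":-7},{"grip":1,"x":0,"y":0,"z":0,"rx":0,"ry":0,"rz":-7},{"grip":1,"x":0,"y":0,"z":0,"rx":0,"ry":0,"rz":-7},{"grip":1,"x":0,"y":0,"z":0,"rx":0,"ry":0,"rz":-7},{"grip":1,"x":0,"y":0,"z":0,"rx":0,"ry":0,"rz":-7},{"grip":1,"x":0,"y":0,"z":0,"rx":0,"ry":0,"rz":-7},{"grip":1,"x":0,"y":0,"z":0,"rx":0,"ry":0,"rz":-7}]'; python3 -m jog '[{"grip":1,"x":0,"y":0,"z":0,"rx":0,"ry":0,"rz":-7},{"grip":1,"x":0,"y":0,"z":0,"rx":0,"ry":0,"rz":-7},{"grip":1,"x":0,"y":0,"z":0,"rx":0,"ry":0,"rz":-7},{"grip":1,"x":0,"y":0,"z":0,"rx":0,"ry":0,"rz":-7},{"grip":1,"x":0,"y":0,"z":0,"rx":0,"ry":0,"rz":-7},{"grip":1,"x":0,"y":0,"z":0,"rx":0,"ry":0,"rz":-7},{"grip":1,"x":0,"y":0,"z":0,"rx":0,"ry":0,"rz":-7},{"grip":1,"x":0,"y":0,"z":0,"rx":0,"ry":0,"rz":-7}]'; python3 -m jog '[{"grip":1,"x":0,"y":0,"z":0,"rx":0,"ry":0,"rz":-4},{"grip":1,"x":0,"y":0,"z":0,"rx":0,"ry":0,"rz":0},{"grip":1,"x":0,"y":0,"z":0,"rx":0,"ry":0,"rz":0}]'
python3 - <<'E'
from h import *
snap("wrist","w1"); s=get_state(); R=Rn.from_quat(s["tcp_rot"]).as_matrix();print(s["time"],s["eef_pos"],R.round(3),s["contact_force"],s["qpos"].round(2),s["opening"])
snap("scene","s2")
E
```

```text
time: 1.1
eef_pos: [0.4504, -0.3089, 0.405]
tcp_rot: [0.831, -0.556, 0.0, 0.0]
contact_force: [1.2, -0.1, 0.8]
opening: 0.002
time: 1.6
eef_pos: [0.5784, -0.1001, 0.405]
tcp_rot: [0.831, -0.556, 0.0, -0.0]
contact_force: [0.2, -0.3, -0.2]
opening: 0.001
time: 2.27
eef_pos: [0.5778, -0.102, 0.4048]
tcp_rot: [0.995, -0.098, 0.0, -0.0]
contact_force: [1.1, -0.6, -0.3]
opening: -0.001
time: 2.93
eef_pos: [0.5778, -0.1021, 0.4048]
tcp_rot: [0.925, 0.381, 0.0, 0.0]
contact_force: [0.8, -0.2, 0.1]
opening: 0.003
time: 3.18
eef_pos: [0.5778, -0.1021, 0.4048]
tcp_rot: [0.912, 0.409, 0.0, 0.0]
contact_force: [-0.3, -0.1, 0.1]
opening: 0.005
3.2333 [ 0.57776983 -0.10208757  0.40476226] [[ 0.665  0.747  0.   ]
 [ 0.747 -0.665 -0.   ]
 [ 0.     0.    -1.   ]] [-0.67054704 -1.35763238  0.19616356] [-0.35  0.09  1.8   0.    1.25 -1.19] 0.0025330179282570644
```

View pics/w1.png

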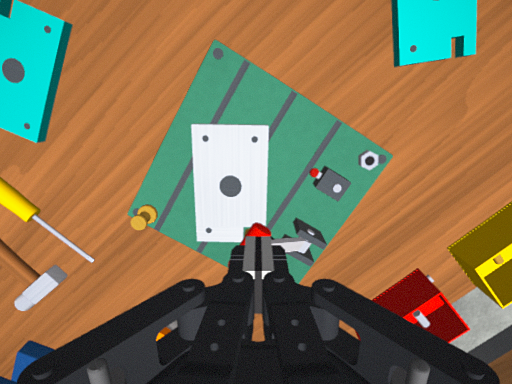

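```bash
python3 - <<'E'
from h import *
crop("w1",120,30,400,240,"w1c")
crop("s2",180,190,320,305,"s2c")
E
```

```text
scale 2.857142857142857
scale 5.217391304347826
```

View pics/w1c.png

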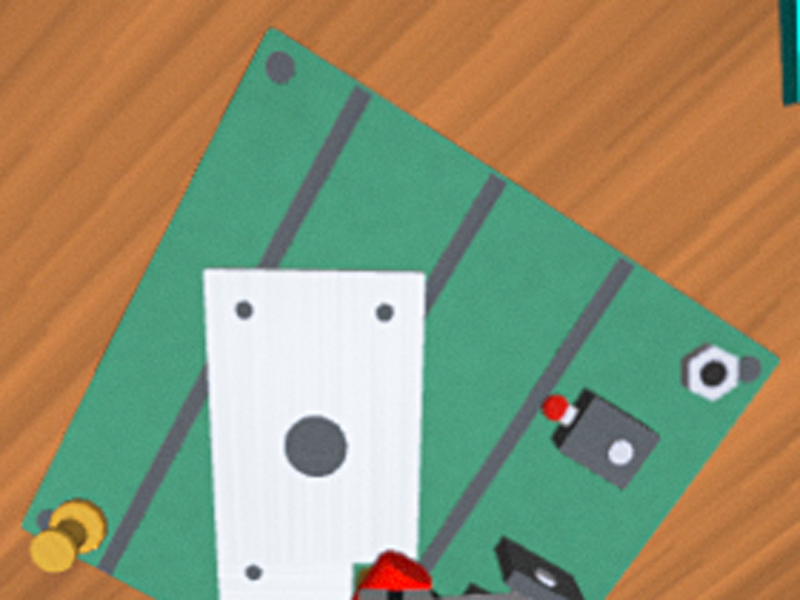

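View pics/s2c.png

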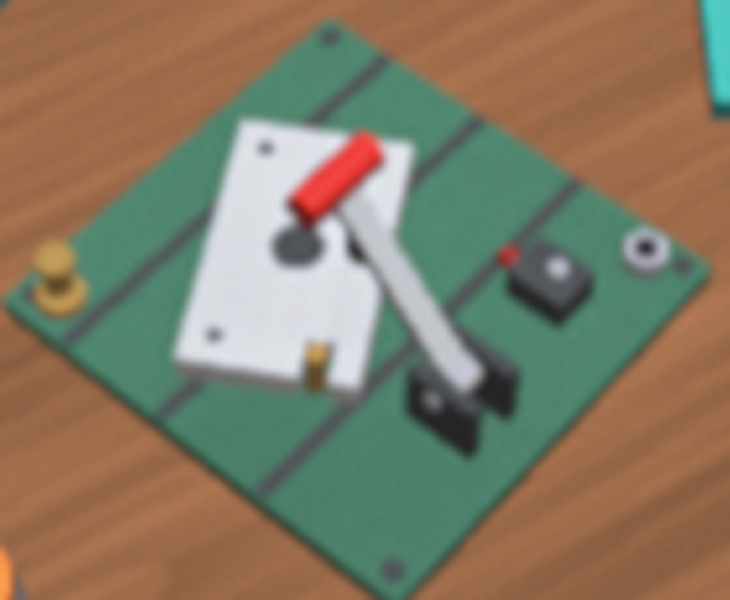

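```bash
python3 - <<'E'
from h import *
c=load("w1")
P=onz(c,[(213.8,39.5),(392.7,155.3),(127.7,213.8)],.015)
print(P.round(4),np.linalg.norm(P[1]-P[0]),np.linalg.norm(P[2]-P[0]))
ex=(P[1]-P[0])[:2];ey=(P[0]-P[2])[:2];print("yaw",np.degrees(np.arctan2(ex[1],ex[0])),np.degrees(np.arctan2(-ey[0],ey[1])))
ctr=(P[1]+P[2])[:2]/2;print("ctr",ctr)
Q=onz(c,[(191.4,124.2),(268.8,125.2),(196,241)],.031)
print("plate",Q.round(4),np.linalg.norm(Q[1]-Q[0]),np.linalg.norm(Q[2]-Q[0]))
a=(Q[1]-Q[0])[:2];b=(Q[0]-Q[2])[:2];print("pyaw",np.degrees(np.arctan2(a[1],a[0])),np.degrees(np.arctan2(-b[0],b[1])))
E
```

```text
[[ 0.4333 -0.0404  0.015 ]
 [ 0.6785  0.0369  0.015 ]
 [ 0.5072 -0.2747  0.015 ]] 0.2570308439617483 0.24563769845644196
yaw 17.496006033168396 17.507334137252094
ctr [ 0.59284802 -0.11889753]
plate [[ 0.4842 -0.1228  0.031 ]
 [ 0.5453 -0.0563  0.031 ]
 [ 0.5936 -0.226   0.031 ]] 0.09027624676508533 0.15038579998209206
pyaw 47.48094135441715 46.675642399074235
```

```bash
python3 -m jog '[{"grip":1,"x":-11.3,"y":-38.9,"z":0,"rx":0,"ry":0,"rz":1.2},{"grip":1,"x":-11.3,"y":-38.9,"z":0,"rx":0,"ry":0,"rz":0},{"grip":1,"x":0,"y":0,"z":36,"rx":0,"ry":0,"rz":0},{"grip":1,"x":0,"y":0,"z":36,"rx":0,"ry":0,"rz":0},{"grip":1,"x":0,"y":0,"z":36,"rx":0,"ry":0,"rz":0},{"grip":1,"x":0,"y":0,"z":36,"rx":0,"ry":0,"rz":0},{"grip":1,"x":0,"y":0,"z":20,"rx":0,"ry":0,"rz":0},{"grip":1,"x":0,"y":0,"z":0,"rx":0,"ry":0,"rz":0}]'
python3 - <<'E'
from h import *
snap("wrist","w2"); s=get_state(); R=Rn.from_quat(s["tcp_rot"]).as_matrix();print(s["time"],s["eef_pos"],R.round(3)[:,0],s["contact_force"])
snap("scene","s3");crop("s3",150,130,320,258,"s3c")
E
```

```text
time: 3.95
eef_pos: [0.5026, -0.0659, 0.2355]
tcp_rot: [0.916, 0.4, -0.004, -0.004]
contact_force: [-0.5, 0.4, -0.2]
opening: -0.006
4.0 [ 0.503914   -0.06628992  0.23837711] [ 0.679  0.734 -0.002] [0.68862421 0.49630491 0.36951546]
scale 4.6875
```

View pics/w2.png

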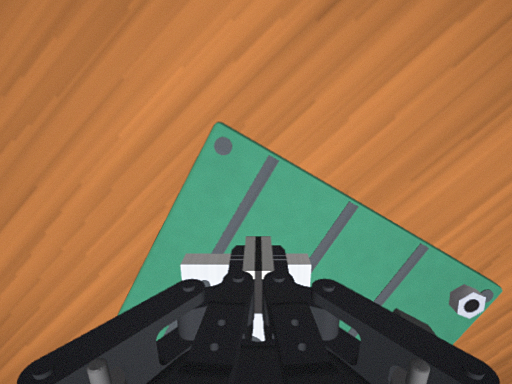

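View pics/s3c.png

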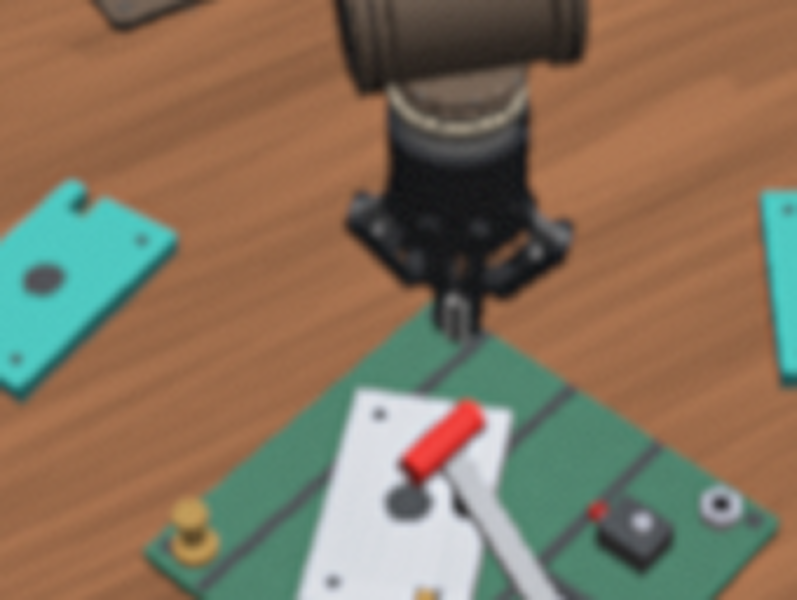

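```bash
python3 -m jog '[{"grip":1,"x":0,"y":0,"z":25,"rx":0,"ry":0,"rz":0},{"grip":1,"x":0,"y":0,"z":15,"rx":0,"ry":0,"rz":0},{"grip":1,"x":0,"y":0,"z":7,"rx":0,"ry":0,"rz":0},{"grip":1,"x":0,"y":0,"z":0,"rx":0,"ry":0,"rz":0},{"grip":1,"x":0,"y":0,"z":0,"rx":0,"ry":0,"rz":0}]'
python3 - <<'E'
from h import *
snap("wrist","w3"); s=get_state(); R=Rn.from_quat(s["tcp_rot"]).as_matrix();print(s["time"],s["eef_pos"],R.round(3)[:,0],s["contact_force"])
snap("scene","s4");crop("s4",180,160,320,265,"s4c")
E
```

```text
time: 4.47
eef_pos: [0.5058, -0.0669, 0.1953]
tcp_rot: [0.916, 0.401, 0.001, 0.001]
contact_force: [1.4, -0.0, 1.0]
opening: -0.0
4.5167 [ 0.50597002 -0.06695525  0.1956432 ] [0.679 0.734 0.001] [ 0.10034977 -0.45228684  0.40404744]
scale 5.714285714285714
```

View pics/w3.png

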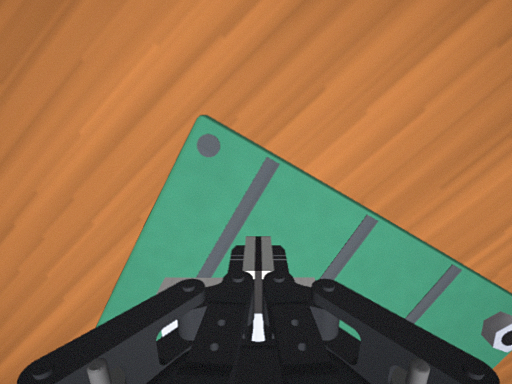

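View pics/s4c.png

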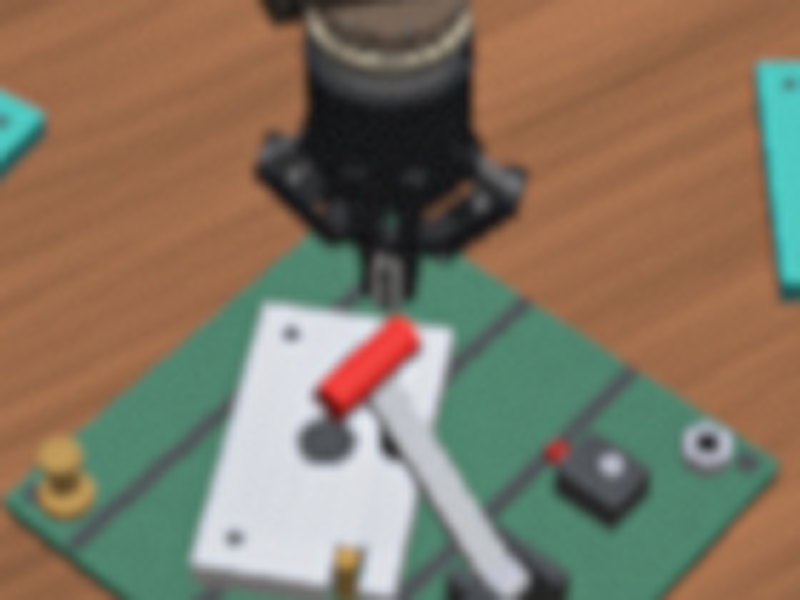

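```bash
python3 -m jog '[{"grip":1,"x":0,"y":2,"z":4,"rx":0,"ry":0,"rz":0},{"grip":1,"x":0,"y":3,"z":0,"rx":0,"ry":0,"rz":0},{"grip":1,"x":0,"y":3,"z":0,"rx":0,"ry":0,"rz":0},{"grip":1,"x":0,"y":1,"z":0,"rx":0,"ry":0,"rz":0},{"grip":1,"x":0,"y":0,"z":0,"rx":0,"ry":0,"rz":0},{"grip":1,"x":0,"y":0,"z":0,"rx":0,"ry":0,"rz":0}]'
python3 -m jog '[{"grip":1,"x":0,"y":1,"z":0,"rx":0,"ry":0,"rz":0},{"grip":1,"x":0,"y":1,"z":0,"rx":0,"ry":0,"rz":0}]'
python3 -m jog '[{"grip":1,"x":0,"y":1,"z":0,"rx":0,"ry":0,"rz":0},{"grip":1,"x":0,"y":1,"z":0,"rx":0,"ry":0,"rz":0}]'
```

```text
time: 5.07
eef_pos: [0.5117, -0.0729, 0.1898]
tcp_rot: [0.916, 0.401, -0.0, -0.0]
contact_force: [0.8, -0.7, 0.2]
opening: 0.002
time: 5.23
eef_pos: [0.513, -0.0741, 0.1897]
tcp_rot: [0.916, 0.401, -0.0, -0.0]
contact_force: [-0.3, 0.4, 0.3]
opening: 0.001
time: 5.4
eef_pos: [0.5144, -0.0753, 0.1896]
tcp_rot: [0.916, 0.401, -0.0, -0.001]
contact_force: [-0.9, 0.4, -0.0]
opening: -0.001
```

```bash
for i in 1; do python3 -m jog '[{"grip":1,"x":0,"y":1,"z":0,"rx":0,"ry":0,"rz":0},{"grip":1,"x":0,"y":1,"z":0,"rx":0,"ry":0,"rz":0}]'
python3 -m jog '[{"grip":1,"x":0,"y":1,"z":0,"rx":0,"ry":0,"rz":0},{"grip":1,"x":0,"y":1,"z":0,"rx":0,"ry":0,"rz":0}]'; done | grep -E "eef|contact"; python3 - <<'E'
from h import *
snap("scene","s5");crop("s5",180,160,320,265,"s5c")
snap("wrist","w5")
E
```

```text
eef_pos: [0.5159, -0.0767, 0.1896]
contact_force: [-1.4, -0.1, -0.3]
eef_pos: [0.5174, -0.0782, 0.1896]
contact_force: [0.1, 0.5, 1.1]
scale 5.714285714285714
```

View pics/s5c.png

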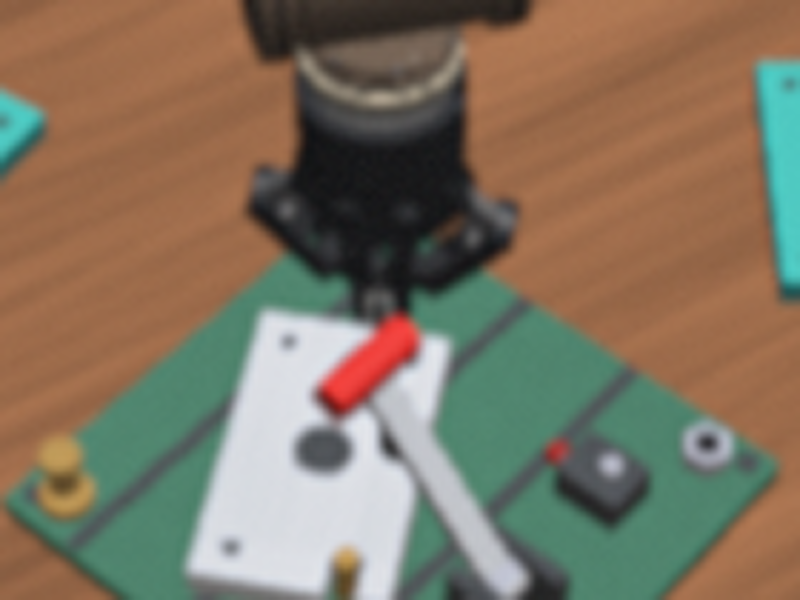

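```bash
for i in 1 2 3; do python3 -m jog '[{"grip":1,"x":0,"y":0.6,"z":0,"rx":0,"ry":0,"rz":0},{"grip":1,"x":0,"y":0.6,"z":0,"rx":0,"ry":0,"rz":0}]'; done | grep -E "eef|contact"
```

```text
eef_pos: [0.5183, -0.079, 0.1896]
contact_force: [-0.3, 1.8, -1.0]
eef_pos: [0.5192, -0.0798, 0.1896]
contact_force: [-0.1, 0.8, 0.4]
eef_pos: [0.52, -0.0805, 0.1896]
contact_force: [-1.9, 1.8, 1.6]
```

```bash
python3 -m jog '[{"grip":1,"x":0,"y":0.5,"z":0,"rx":0,"ry":0,"rz":0},{"grip":1,"x":0,"y":0.5,"z":0,"rx":0,"ry":0,"rz":0}]'
```

```text
time: 6.5
eef_pos: [0.5203, -0.0809, 0.1895]
tcp_rot: [0.916, 0.401, -0.001, -0.001]
contact_force: [-4.7, 4.2, 2.8]
opening: 0.005
```

```bash
python3 -m jog '[{"grip":1,"x":0,"y":0.5,"z":0,"rx":0,"ry":0,"rz":0},{"grip":1,"x":0,"y":0.5,"z":0,"rx":0,"ry":0,"rz":0}]'
```

```text
time: 6.67
eef_pos: [0.5206, -0.0812, 0.1893]
tcp_rot: [0.916, 0.401, -0.002, -0.002]
contact_force: [-5.9, 6.1, 5.2]
opening: 0.005
```

```bash
python3 -m jog '[{"grip":1,"x":0,"y":0,"z":0,"rx":0,"ry":0,"rz":0},{"grip":1,"x":0,"y":0,"z":0,"rx":0,"ry":0,"rz":0},{"grip":1,"x":0,"y":0,"z":0,"rx":0,"ry":0,"rz":0}]';python3 - <<'E'
from h import *
snap("scene","s6");crop("s6",180,160,320,265,"s6c")
snap("wrist","w6")
E
```

```text
time: 6.92
eef_pos: [0.5206, -0.0811, 0.1892]
tcp_rot: [0.916, 0.401, -0.002, -0.002]
contact_force: [-5.0, 5.5, 3.8]
opening: -0.0
scale 5.714285714285714
```

View pics/s6c.png

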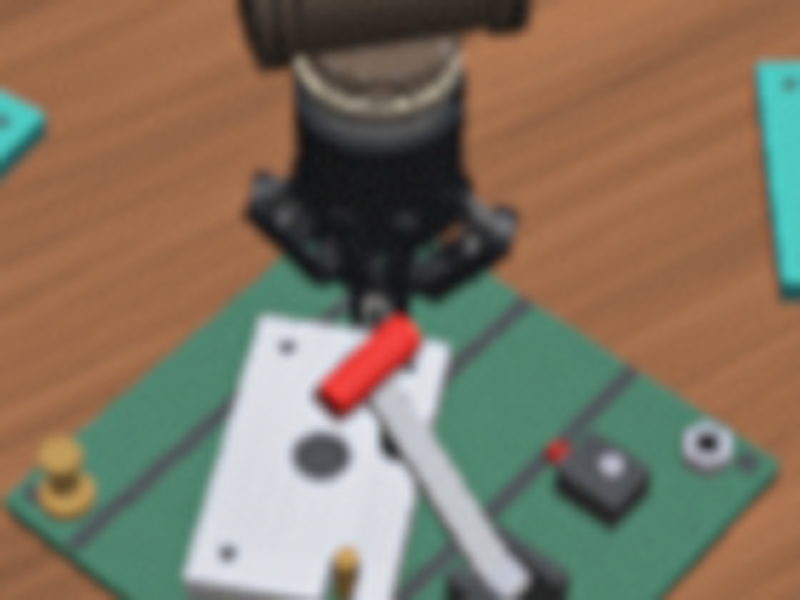

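View pics/w6.png

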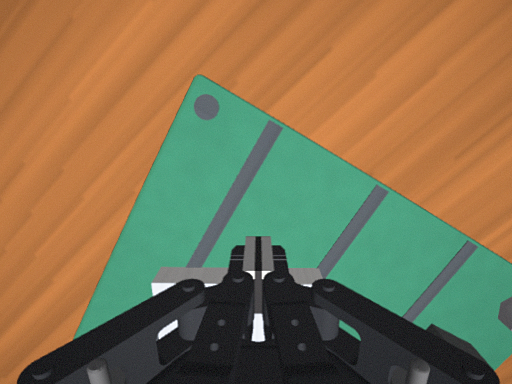

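```bash
python3 -m jog '[{"grip":1,"x":0,"y":-8,"z":0,"rx":0,"ry":0,"rz":0},{"grip":1,"x":0,"y":-12,"z":-3,"rx":0,"ry":0,"rz":0},{"grip":1,"x":-38,"y":0,"z":0,"rx":0,"ry":0,"rz":0},{"grip":1,"x":-38,"y":0,"z":0,"rx":0,"ry":0,"rz":0},{"grip":1,"x":0,"y":0,"z":0,"rx":0,"ry":0,"rz":0},{"grip":1,"x":0,"y":0,"z":0,"rx":0,"ry":0,"rz":0}]';python3 - <<'E'
from h import *
snap("scene","s7");crop("s7",160,160,320,280,"s7c")
snap("wrist","w7");s=get_state();print(s["eef_pos"],s["contact_force"])
E
```

```text
time: 7.52
eef_pos: [0.4543, -0.1249, 0.1932]
tcp_rot: [0.917, 0.399, 0.001, 0.001]
contact_force: [0.4, 0.7, -1.5]
opening: -0.001
scale 5.0
[ 0.45554242 -0.12411331  0.1933065 ] [-0.01029051  0.66411544  0.19453773]
```

View pics/s7c.png

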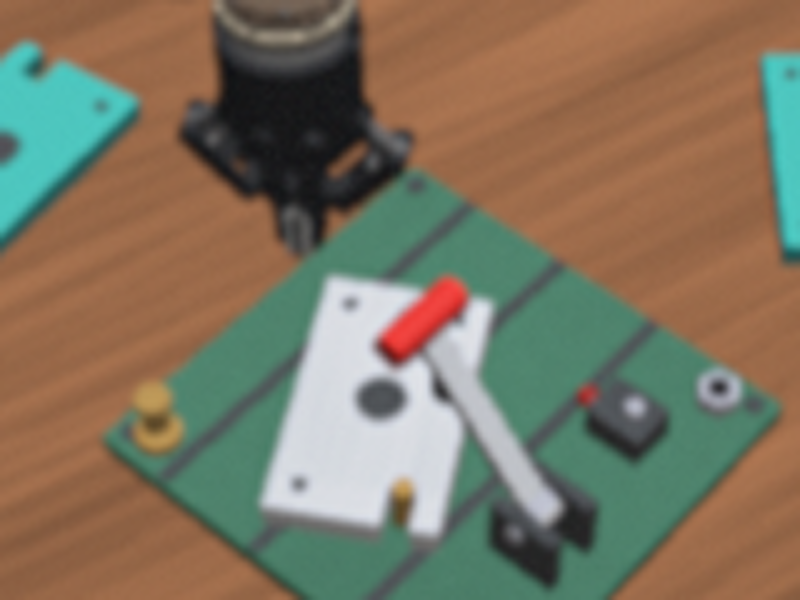

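View pics/w7.png

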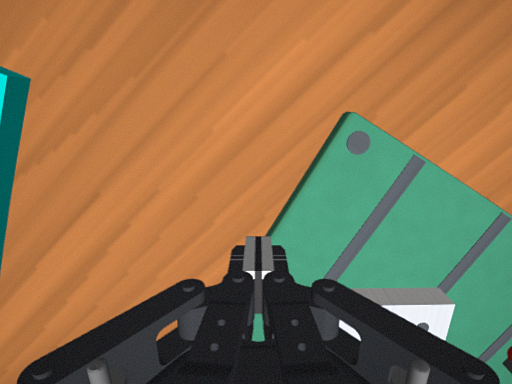

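```bash
python3 - <<'E'
from h import *
for f,uv in (("s7",[(226,215.2),(258.8,219.6),(212.4,261.6),(248,268.2)]),):
    c=load(f);Q=onz(c,uv,.031)[:,:2];print(Q.round(4),np.linalg.norm(Q[1]-Q[0]),np.linalg.norm(Q[2]-Q[0]))
    L=np.array([(-68,134),(22,134),(-68,-16),(22,-16)])/1000
    M,_,=cv2.estimateAffinePartial2D(L.astype(np.float32),Q.astype(np.float32));print(M,np.degrees(np.arctan2(M[1,0],M[0,0])))
print(onz(load("w7"),[(454,303)],.031))
E
```

```text
[[ 0.4915 -0.1288]
 [ 0.5513 -0.0617]
 [ 0.6024 -0.2322]
 [ 0.6657 -0.1669]] 0.08984951960004112 0.15159120194094636
[[ 0.69219606 -0.74695682  0.63773076]
 [ 0.74695682  0.69219606 -0.17108409]] 47.17909287927822
[[ 0.55078869 -0.06277222  0.031     ]]
```

```bash
python3 -m jog '[{"grip":1,"x":-3,"y":24,"z":0,"rx":0,"ry":0,"rz":0},{"grip":1,"x":0,"y":24,"z":1,"rx":0,"ry":0,"rz":0},{"grip":1,"x":0,"y":0,"z":0,"rx":0,"ry":0,"rz":0},{"grip":1,"x":0,"y":0,"z":0,"rx":0,"ry":0,"rz":0}]';python3 - <<'E'
from h import *
snap("scene","s8");crop("s8",160,160,320,280,"s8c")
snap("wrist","w8");s=get_state();print(s["eef_pos"],s["contact_force"])
E
```

```text
time: 7.95
eef_pos: [0.4899, -0.1589, 0.1922]
tcp_rot: [0.916, 0.401, 0.001, 0.001]
contact_force: [-0.3, 0.1, 0.5]
opening: 0.001
scale 5.0
[ 0.48845391 -0.15800451  0.19140927] [-0.60037021  0.1113938  -1.3643136 ]
```

View pics/s8c.png

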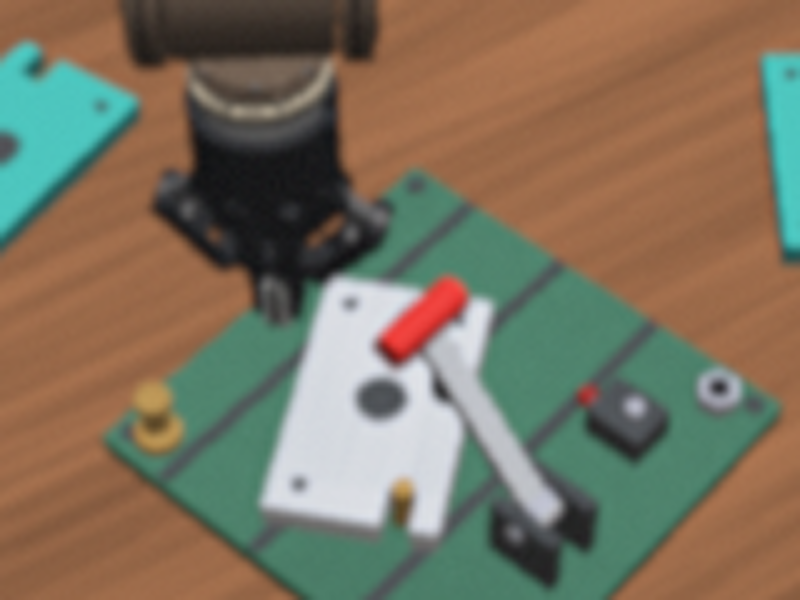

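View pics/w8.png

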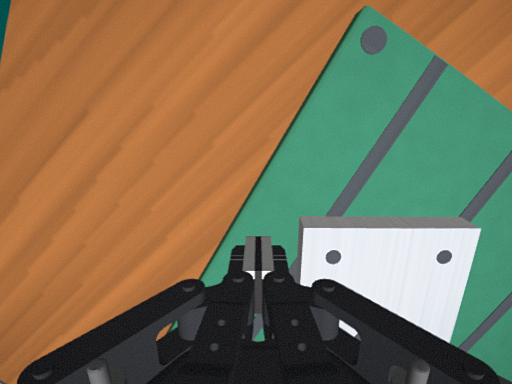

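```bash
python3 -m jog '[{"grip":1,"x":4,"y":0,"z":0,"rx":0,"ry":0,"rz":0},{"grip":1,"x":3,"y":0,"z":0,"rx":0,"ry":0,"rz":0},{"grip":1,"x":1,"y":0,"z":0,"rx":0,"ry":0,"rz":0},{"grip":1,"x":1,"y":0,"z":0,"rx":0,"ry":0,"rz":0},{"grip":1,"x":1,"y":0,"z":0,"rx":0,"ry":0,"rz":0},{"grip":1,"x":1,"y":0,"z":0,"rx":0,"ry":0,"rz":0}]';python3 - <<'E'
from h import *
snap("wrist","w9");s=get_state();print(s["eef_pos"],s["contact_force"])
E
```

```text
time: 8.55
eef_pos: [0.4957, -0.1507, 0.1916]
tcp_rot: [0.916, 0.401, -0.001, -0.0]
contact_force: [-1.1, -1.4, -0.8]
opening: 0.0
[ 0.49578817 -0.15070813  0.19158175] [-1.12760275 -0.68732792  0.67620085]
```

View pics/w9.png

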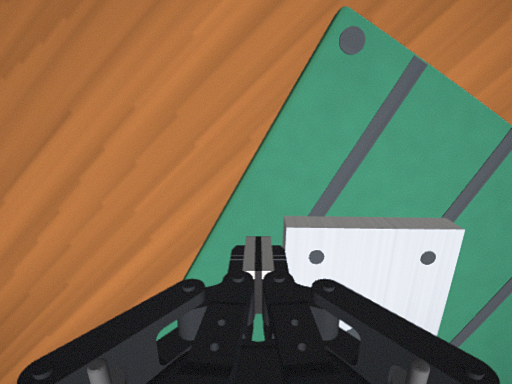

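```bash
python3 -m jog '[{"grip":1,"x":3,"y":-2,"z":0,"rx":0,"ry":0,"rz":1.5},{"grip":1,"x":3,"y":-2,"z":0,"rx":0,"ry":0,"rz":1.5},{"grip":1,"x":3,"y":-2,"z":0,"rx":0,"ry":0,"rz":1.5},{"grip":1,"x":3,"y":-2,"z":0,"rx":0,"ry":0,"rz":1.5},{"grip":1,"x":3,"y":-2,"z":0,"rx":0,"ry":0,"rz":1.5},{"grip":1,"x":3,"y":-2,"z":0,"rx":0,"ry":0,"rz":1.5},{"grip":1,"x":3,"y":-2,"z":0,"rx":0,"ry":0,"rz":1.5},{"grip":1,"x":3,"y":-2,"z":0,"rx":0,"ry":0,"rz":1.5}]';python3 - <<'E'
from h import *
snap("wrist","w10");s=get_state();print(s["eef_pos"],s["contact_force"])
snap("scene","s10");crop("s10",160,160,320,280,"s10c")
E
```

```text
time: 9.27
eef_pos: [0.5029, -0.1229, 0.1916]
tcp_rot: [0.953, 0.302, -0.0, -0.0]
contact_force: [-1.3, -0.3, 1.3]
opening: 0.001
[ 0.5030827  -0.12248571  0.1916168 ] [-0.21023996  0.30200821 -0.08627733]
scale 5.0
```

View pics/w10.png

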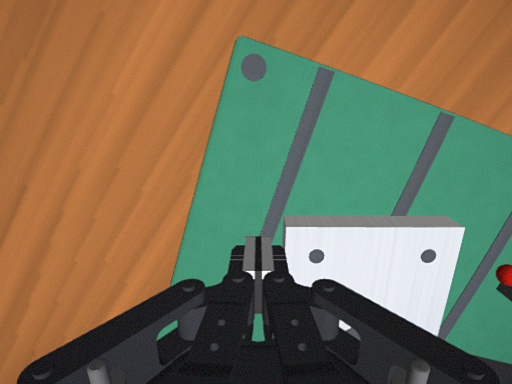

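View pics/s10c.png

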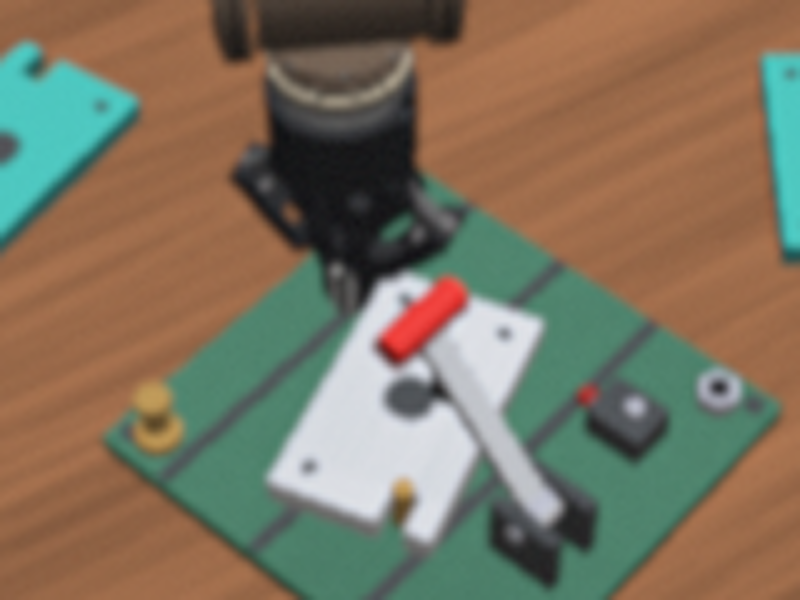

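```bash
python3 -m jog '[{"grip":1,"x":3,"y":-2,"z":0,"rx":0,"ry":0,"rz":1.5},{"grip":1,"x":3,"y":-2,"z":0,"rx":0,"ry":0,"rz":1.5},{"grip":1,"x":3,"y":-2,"z":0,"rx":0,"ry":0,"rz":1.5},{"grip":1,"x":3,"y":-2,"z":0,"rx":0,"ry":0,"rz":1.5},{"grip":1,"x":3,"y":-2,"z":0,"rx":0,"ry":0,"rz":1.5},{"grip":1,"x":3,"y":-2,"z":0,"rx":0,"ry":0,"rz":1.5},{"grip":1,"x":2,"y":-1.4,"z":0,"rx":0,"ry":0,"rz":1}]';python3 - <<'E'
from h import *
snap("wrist","w11");s=get_state();print(s["eef_pos"],s["contact_force"])
snap("scene","s11");crop("s11",160,160,320,280,"s11c")
E
```

```text
time: 9.95
eef_pos: [0.5133, -0.1012, 0.1917]
tcp_rot: [0.976, 0.218, -0.0, -0.0]
contact_force: [-1.3, -0.1, -0.3]
opening: 0.002
[ 0.51341108 -0.10100317  0.19172652] [-0.77605717  0.53492189  0.60265227]
scale 5.0
```

View pics/w11.png

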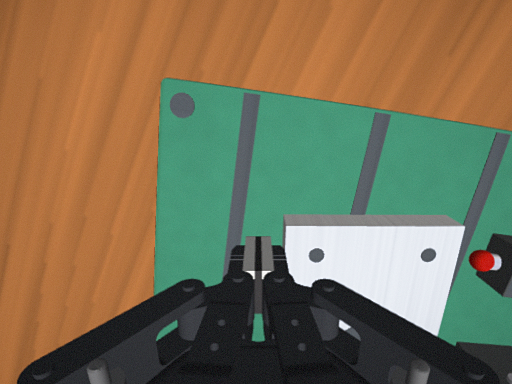

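View pics/s11c.png

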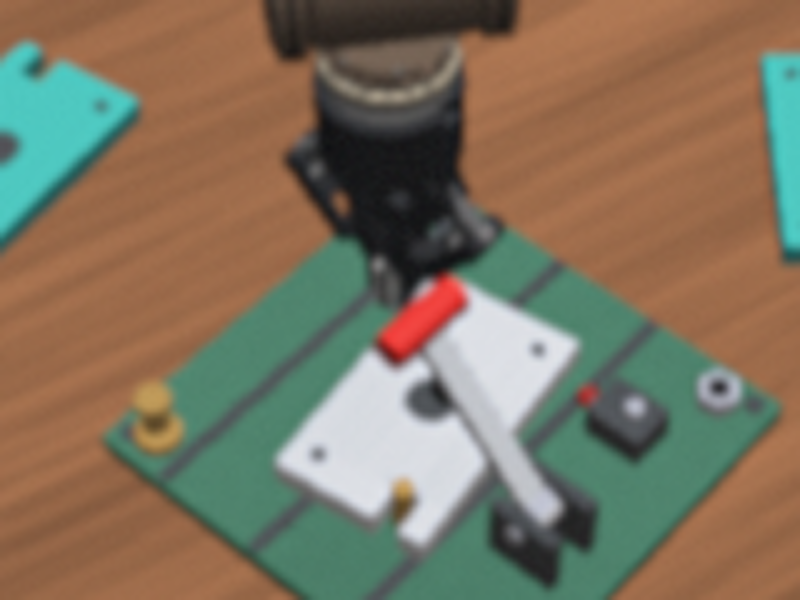

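```bash
python3 - <<'E'
from h import *
c=load("w11")
t=onz(c,[(470,261)],.024)[0];e=onz(c,[(465,226),(438,334)],.031);print(t,e)
pk=np.array([.6365,-.170])
n=lambda v:np.degrees(np.arctan2(v[1],v[0]))
d=(e[0]-e[1])[:2];print("edge yaw",n(d)-90)
u=d/np.linalg.norm(d);nx=np.array([u[1],-u[0]]);print("gap mm",1000*(t[:2]-e[1][:2])@nx,"tip local y",1000*(t[:2]-pk)@u)
E
```

```text
[ 0.62124581 -0.0550572   0.024     ] [[ 0.59880292 -0.03885244  0.031     ]
 [ 0.62770274 -0.10037058  0.031     ]]
edge yaw 25.163068492821807
gap mm 13.422895820313045 tip local y 110.52089836032064
```

```bash
python3 -m jog '[{"grip":1,"x":2,"y":-1.4,"z":0,"rx":0,"ry":0,"rz":1},{"grip":1,"x":2,"y":-1.4,"z":0,"rx":0,"ry":0,"rz":1},{"grip":1,"x":2,"y":-1.4,"z":0,"rx":0,"ry":0,"rz":1},{"grip":1,"x":2,"y":-1.4,"z":0,"rx":0,"ry":0,"rz":1},{"grip":1,"x":1,"y":-0.7,"z":0,"rx":0,"ry":0,"rz":0.5},{"grip":1,"x":0,"y":0,"z":0,"rx":0,"ry":0,"rz":0}]';python3 - <<'E'
from h import *
snap("wrist","w12");s=get_state();print(s["eef_pos"],s["contact_force"])
E
```

```text
time: 10.55
eef_pos: [0.5192, -0.0917, 0.1917]
tcp_rot: [0.984, 0.18, 0.0, -0.0]
contact_force: [-1.0, -0.0, -0.3]
opening: 0.002
[ 0.51920485 -0.09174452  0.19171956] [-1.12076697  0.02060513 -0.29329065]
```

View pics/w12.png

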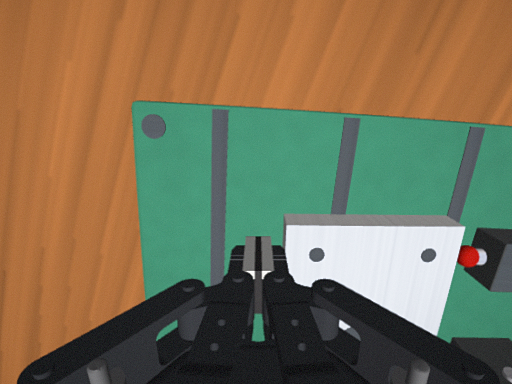

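```bash
python3 -m jog '[{"grip":1,"x":0.8,"y":-0.5,"z":0,"rx":0,"ry":0,"rz":0.4},{"grip":1,"x":0.8,"y":-0.5,"z":0,"rx":0,"ry":0,"rz":0.4},{"grip":1,"x":0.4,"y":-0.2,"z":0,"rx":0,"ry":0,"rz":0.2}]'
```

```text
time: 10.85
eef_pos: [0.5205, -0.09, 0.1917]
tcp_rot: [0.985, 0.171, -0.0, -0.0]
contact_force: [-2.0, 0.7, 0.6]
opening: -0.001
```

```bash
python3 -m jog '[{"grip":1,"x":0.4,"y":-0.2,"z":0,"rx":0,"ry":0,"rz":0.2},{"grip":1,"x":0.4,"y":-0.2,"z":0,"rx":0,"ry":0,"rz":0.2}]'
```

```text
time: 11.02
eef_pos: [0.5211, -0.0894, 0.1917]
tcp_rot: [0.986, 0.168, -0.0, -0.0]
contact_force: [-1.4, -0.5, 0.4]
opening: 0.004
```

```bash
python3 -m jog '[{"grip":1,"x":0.4,"y":-0.2,"z":0,"rx":0,"ry":0,"rz":0.2},{"grip":1,"x":0.4,"y":-0.2,"z":0,"rx":0,"ry":0,"rz":0.2}]'
```

```text
time: 11.18
eef_pos: [0.5217, -0.0887, 0.1916]
tcp_rot: [0.986, 0.164, -0.0, -0.0]
contact_force: [-1.3, 0.5, 1.1]
opening: 0.005
```

```bash
python3 -m jog '[{"grip":1,"x":0.4,"y":-0.1,"z":0,"rx":0,"ry":0,"rz":0.2},{"grip":1,"x":0.4,"y":-0.1,"z":0,"rx":0,"ry":0,"rz":0.2}]'
```

```text
time: 11.35
eef_pos: [0.5224, -0.0883, 0.1916]
tcp_rot: [0.987, 0.161, -0.0, -0.0]
contact_force: [-1.9, -0.1, 0.9]
opening: 0.0
```

```bash
python3 -m jog '[{"grip":1,"x":0.4,"y":-0.1,"z":0,"rx":0,"ry":0,"rz":0.2},{"grip":1,"x":0.3,"y":-0.1,"z":0,"rx":0,"ry":0,"rz":0.1}]'; python3 - <<'E'
from h import *
snap("wrist","w13");s=get_state();print(s["eef_pos"],s["contact_force"]);crop("w13",270,190,512,350,"w13c")
E
```

```text
time: 11.52
eef_pos: [0.523, -0.0878, 0.1916]
tcp_rot: [0.987, 0.158, -0.0, -0.0]
contact_force: [-1.4, 0.2, 0.9]
opening: 0.003
[ 0.52302066 -0.08783144  0.191598  ] [-0.15525707  0.60571591 -0.51750724]
scale 3.3057851239669422
```

View pics/w13c.png

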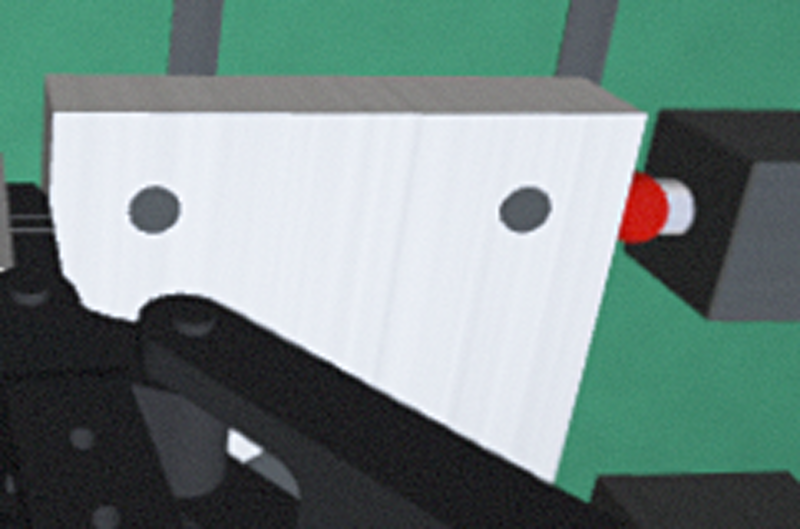

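```bash
python3 -m jog '[{"grip":1,"x":0.4,"y":-0.1,"z":0,"rx":0,"ry":0,"rz":0.15},{"grip":1,"x":0.3,"y":-0.1,"z":0,"rx":0,"ry":0,"rz":0.15}]'
```

```text
time: 11.73
eef_pos: [0.5234, -0.0875, 0.1916]
tcp_rot: [0.988, 0.156, -0.001, -0.0]
contact_force: [-3.7, -1.4, 1.5]
opening: -0.002
```

```bash
python3 -m jog '[{"grip":1,"x":0.3,"y":-0.1,"z":0,"rx":0,"ry":0,"rz":0.1},{"grip":1,"x":0.3,"y":-0.1,"z":0,"rx":0,"ry":0,"rz":0.1}]'
```

```text
time: 11.9
eef_pos: [0.5237, -0.0873, 0.1915]
tcp_rot: [0.988, 0.154, -0.001, -0.0]
contact_force: [-6.2, -2.1, 1.8]
opening: -0.007
```

```bash
python3 -m jog '[{"grip":1,"x":0.3,"y":-0.1,"z":0,"rx":0,"ry":0,"rz":0.1},{"grip":1,"x":0.3,"y":-0.1,"z":0,"rx":0,"ry":0,"rz":0.1}]'
```

```text
time: 12.07
eef_pos: [0.524, -0.0871, 0.1916]
tcp_rot: [0.988, 0.153, -0.002, 0.0]
contact_force: [-6.6, -2.4, 3.4]
opening: 0.003
```

```bash
python3 -m jog '[{"grip":1,"x":0.3,"y":0.1,"z":0,"rx":0,"ry":0,"rz":0},{"grip":1,"x":0.2,"y":0.1,"z":0,"rx":0,"ry":0,"rz":0}]'
```

```text
time: 12.23
eef_pos: [0.5243, -0.0871, 0.1915]
tcp_rot: [0.988, 0.153, -0.003, -0.0]
contact_force: [-8.3, -2.3, 5.3]
opening: -0.002
```

```bash
python3 -m jog '[{"grip":1,"x":0.1,"y":0.1,"z":0,"rx":0,"ry":0,"rz":0}]'; python3 -m jog '[{"grip":1,"x":0,"y":0,"z":0,"rx":0,"ry":0,"rz":0}]'
```

```text
time: 12.32
eef_pos: [0.5244, -0.0872, 0.1915]
tcp_rot: [0.988, 0.153, -0.003, -0.0]
contact_force: [-8.8, -2.7, 4.3]
opening: -0.001
time: 12.4
eef_pos: [0.5244, -0.0872, 0.1915]
tcp_rot: [0.988, 0.153, -0.003, -0.0]
contact_force: [-8.8, -2.5, 3.5]
opening: -0.004
```

```bash
python3 -m jog '[{"grip":1,"x":0.1,"y":0,"z":0,"rx":0,"ry":0,"rz":0},{"grip":1,"x":0,"y":0,"z":0,"rx":0,"ry":0,"rz":0},{"grip":1,"x":0,"y":0,"z":0,"rx":0,"ry":0,"rz":0}]'; python3 - <<'E'
from h import *
snap("wrist","w14");s=get_state();print(s["eef_pos"],s["contact_force"]);crop("w14",270,190,512,350,"w14c")
snap("scene","s14");crop("s14",160,160,320,280,"s14c")
snap("side","d14")
s=get_state();print(s["eef_pos"],s["contact_force"])
E
```

```text
time: 12.65
eef_pos: [0.5244, -0.0872, 0.1915]
tcp_rot: [0.988, 0.153, -0.003, -0.0]
contact_force: [-8.7, -2.3, 6.1]
opening: -0.002
[ 0.52439725 -0.08716614  0.19149352] [-9.18187362 -2.34868212  4.43898457]
scale 3.3057851239669422
scale 5.0
[ 0.52438732 -0.08713384  0.19149179] [-8.02049529 -2.09137665  4.48996027]
```

View pics/w14c.png

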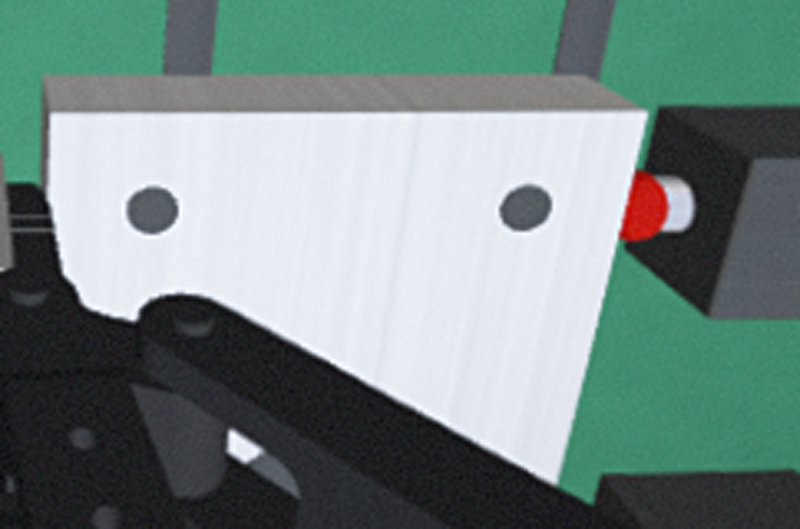

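View pics/s14c.png

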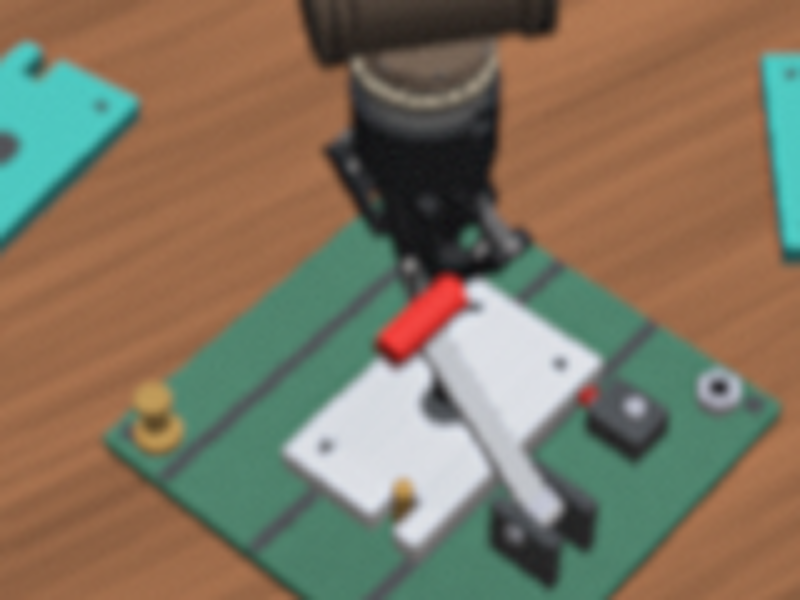

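View pics/d14.png

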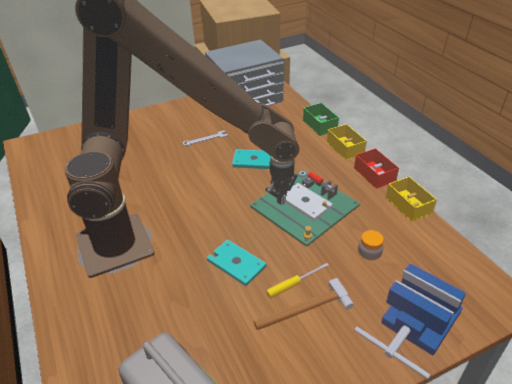

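```bash
python3 - <<'E'
from h import *
c=load("s14");Q=onz(c,[(280.4,232),(216.6,250),(244,270.6)],.031)[:,:2]
L=np.array([(22,134),(-68,-16),(22,-16)])/1000
M,_=cv2.estimateAffinePartial2D(L.astype(np.float32),Q.astype(np.float32));print(M,np.degrees(np.arctan2(M[1,0],M[0,0])))
print("peg top",onz(c,[(240.6,256.6)],.045))
E
```

```text
[[ 0.95508176 -0.31763629  0.63845827]
 [ 0.31763629  0.95508176 -0.17029714]] 18.39583428149068
peg top [[ 0.63486061 -0.16927817  0.045     ]]
```

```bash
python3 -m jog '[{"grip":1,"x":-1,"y":0,"z":0,"rx":0,"ry":0,"rz":0},{"grip":1,"x":-2,"y":0,"z":0,"rx":0,"ry":0,"rz":0},{"grip":1,"x":-8,"y":0,"z":0,"rx":0,"ry":0,"rz":0},{"grip":1,"x":-8,"y":0,"z":-2,"rx":0,"ry":0,"rz":0},{"grip":1,"x":0,"y":0,"z":-30,"rx":0,"ry":0,"rz":0},{"grip":1,"x":0,"y":0,"z":-38,"rx":0,"ry":0,"rz":0},{"grip":1,"x":0,"y":0,"z":-38,"rx":0,"ry":0,"rz":0},{"grip":1,"x":0,"y":0,"z":-38,"rx":0,"ry":0,"rz":0}]'; python3 -m jog '[{"grip":1,"x":0,"y":0,"z":-38,"rx":0,"ry":0,"rz":0},{"grip":1,"x":0,"y":0,"z":-5,"rx":0,"ry":0,"rz":0},{"grip":1,"x":0,"y":0,"z":0,"rx":0,"ry":0,"rz":0}]'; python3 - <<'E'
from h import *
snap("wrist","w15");s=get_state();print(s["eef_pos"],s["contact_force"])
snap("scene","s15");crop("s15",180,180,320,285,"s15c")
snap("side","d15");crop("d15",230,150,370,255,"d15c")
th=np.radians(17.5);C=np.array([.593,-.119,.015]);ey=np.array([-np.sin(th),np.cos(th),0]);ex=np.array([np.cos(th),np.sin(th),0])
o,d=ray(load("s14"),[(244.8,223.8)])
k=(-.027-(o-C)@ey)/(d[0]@ey);X=o+k*d[0];print("handle",X,"fix",(X-C)@ex,(X-C)@ey,X[2]-.015)
E
```

```text
time: 13.47
eef_pos: [0.5066, -0.0926, 0.3393]
tcp_rot: [0.988, 0.152, 0.0, -0.0]
contact_force: [0.6, 0.1, 0.5]
opening: -0.002
time: 13.72
eef_pos: [0.5078, -0.0929, 0.3852]
tcp_rot: [0.988, 0.152, 0.004, 0.002]
contact_force: [0.5, -0.3, -0.6]
opening: 0.001
[ 0.50712528 -0.09272293  0.38207507] [-0.36741531  0.1903846   0.10013874]
scale 5.714285714285714
scale 5.714285714285714
handle [ 0.61114498 -0.1415892   0.13283278] fix 0.010512473235849442 -0.027000000000000003 0.11783278148352906
```

View pics/w15.png

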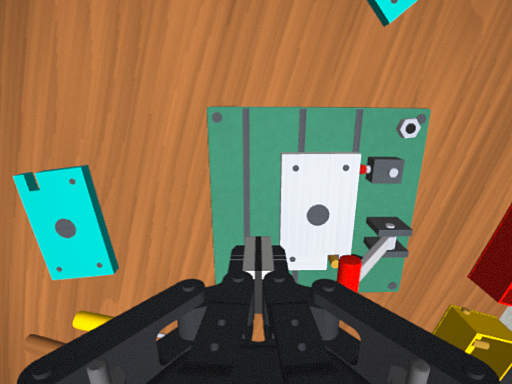

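View pics/s15c.png

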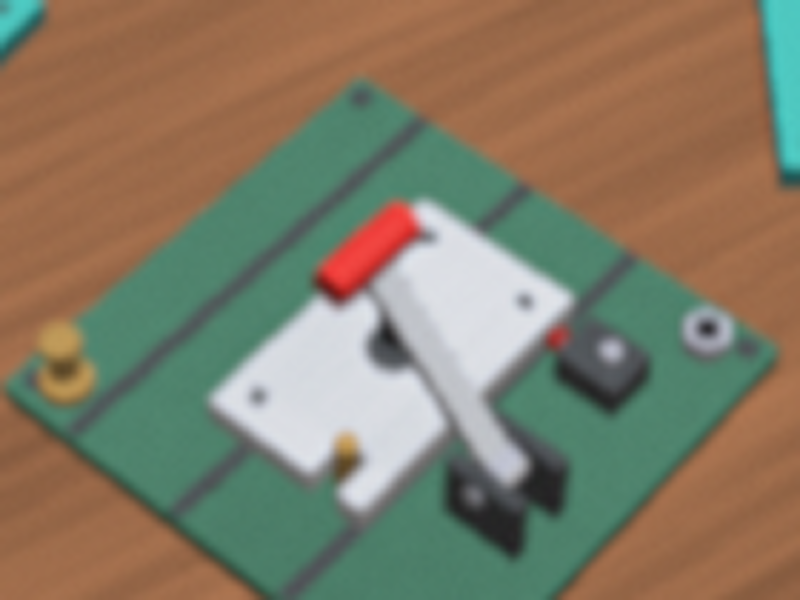

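View pics/d15c.png

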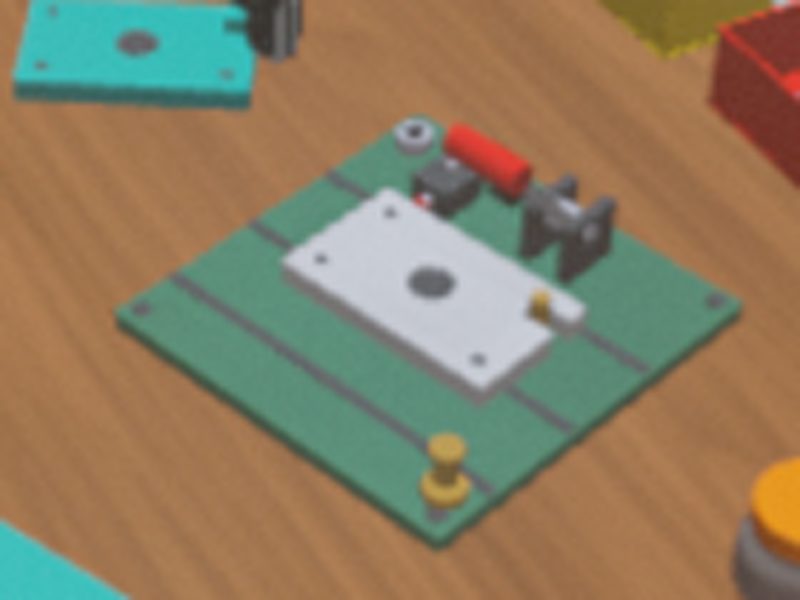

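```bash
python3 - <<'E'
from h import *
o1,d1=ray(load("s15"),[(180+368/5.714,180+251/5.714)]);o2,d2=ray(load("d15"),[(230+487/5.714,150+160/5.714)])
A=np.c_[d1[0],-d2[0]];k=np.linalg.lstsq(A,o2-o1,rcond=None)[0];a=o1+k[0]*d1[0];b=o2+k[1]*d2[0];X=(a+b)/2
th=np.radians(17.5);C=np.array([.593,-.119,.015]);ey=np.array([-np.sin(th),np.cos(th),0]);ex=np.array([np.cos(th),np.sin(th),0])
print(a,b,"fix",(X-C)@ex,(X-C)@ey,X[2]-.015)
X=C+.0105*ex-.027*ey+[0,0,.118]
print(proj(load("w15"),[X]))
E
```

```text
[ 0.61017404 -0.14211406  0.13163359] [ 0.61067819 -0.14321971  0.13085972] fix 0.009502813571584483 -0.027811639410312235 0.11624665430495047
[[348.52055991 282.57782641]]
```

```bash
python3 -m jog '[{"grip":1,"x":28,"y":26,"z":0,"rx":0,"ry":0,"rz":0},{"grip":1,"x":28,"y":26,"z":0,"rx":0,"ry":0,"rz":0},{"grip":1,"x":28,"y":26,"z":0,"rx":0,"ry":0,"rz":0},{"grip":1,"x":0,"y":0,"z":30,"rx":0,"ry":0,"rz":0},{"grip":1,"x":0,"y":0,"z":18,"rx":0,"ry":0,"rz":0},{"grip":1,"x":0,"y":0,"z":0,"rx":0,"ry":0,"rz":0},{"grip":1,"x":0,"y":0,"z":0,"rx":0,"ry":0,"rz":0}]'; python3 - <<'E'
from h import *
snap("wrist","w16");s=get_state();print(s["eef_pos"],s["contact_force"])
snap("scene","s16");crop("s16",180,160,320,265,"s16c")
snap("side","d16");crop("d16",230,130,370,235,"d16c")
E
```

```text
time: 14.45
eef_pos: [0.61, -0.1414, 0.3286]
tcp_rot: [0.988, 0.152, -0.003, -0.002]
contact_force: [0.2, -0.0, 0.1]
opening: 0.001
[ 0.61049283 -0.14146538  0.33101035] [-0.56194749 -1.02008476 -0.16535936]
scale 5.714285714285714
scale 5.714285714285714
```

View pics/s16c.png

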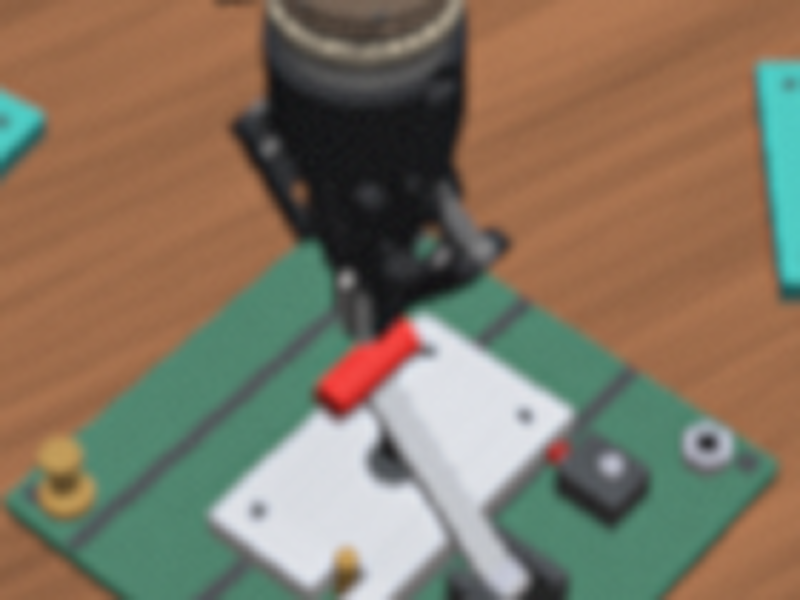

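View pics/d16c.png

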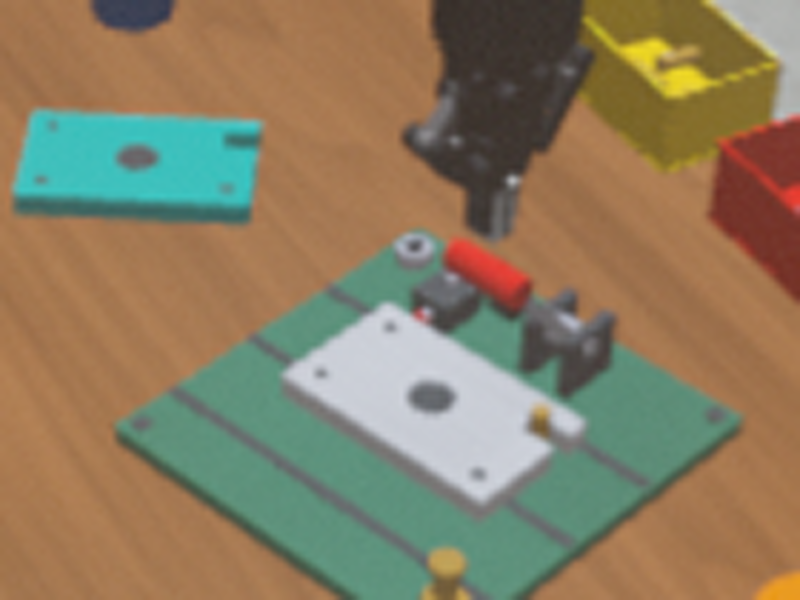

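View pics/w16.png

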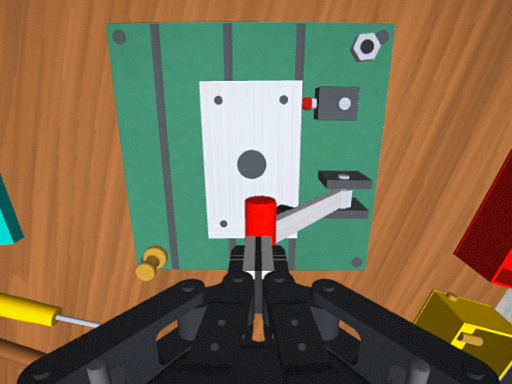

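```bash
python3 -m jog '[{"grip":1,"x":0,"y":0,"z":8,"rx":0,"ry":0,"rz":0},{"grip":1,"x":0,"y":0,"z":4,"rx":0,"ry":0,"rz":0},{"grip":1,"x":0,"y":0,"z":2,"rx":0,"ry":0,"rz":0},{"grip":1,"x":0,"y":0,"z":1,"rx":0,"ry":0,"rz":0},{"grip":1,"x":0,"y":0,"z":1,"rx":0,"ry":0,"rz":0}]'; python3 -m jog '[{"grip":1,"x":-1,"y":0,"z":1,"rx":0,"ry":0,"rz":0},{"grip":1,"x":-1,"y":0,"z":1,"rx":0,"ry":0,"rz":0}]'
```

```text
time: 15.02
eef_pos: [0.6109, -0.1416, 0.3167]
tcp_rot: [0.988, 0.153, 0.0, 0.0]
contact_force: [-0.6, 0.6, -0.3]
opening: 0.001
time: 15.18
eef_pos: [0.6092, -0.1422, 0.3151]
tcp_rot: [0.988, 0.152, 0.001, 0.0]
contact_force: [0.7, 0.7, 2.0]
opening: -0.001
```

```bash
python3 -m jog '[{"grip":1,"x":-2,"y":0,"z":2,"rx":0,"ry":0,"rz":0},{"grip":1,"x":-3,"y":0,"z":3,"rx":0,"ry":0,"rz":0},{"grip":1,"x":-3,"y":0,"z":3,"rx":0,"ry":0,"rz":0}]';python3 - <<'E'
from h import *
s=get_state();print(s["eef_pos"],s["contact_force"])
snap("side","d17");crop("d17",230,130,370,235,"d17c")
E
```

```text
time: 15.43
eef_pos: [0.6012, -0.1447, 0.3076]
tcp_rot: [0.988, 0.153, -0.0, 0.0]
contact_force: [-2.8, 0.7, 5.5]
opening: 0.002
[ 0.60123287 -0.14469797  0.30761221] [-2.75686035  0.70937192  5.47145806]
scale 5.714285714285714
```

View pics/d17c.png

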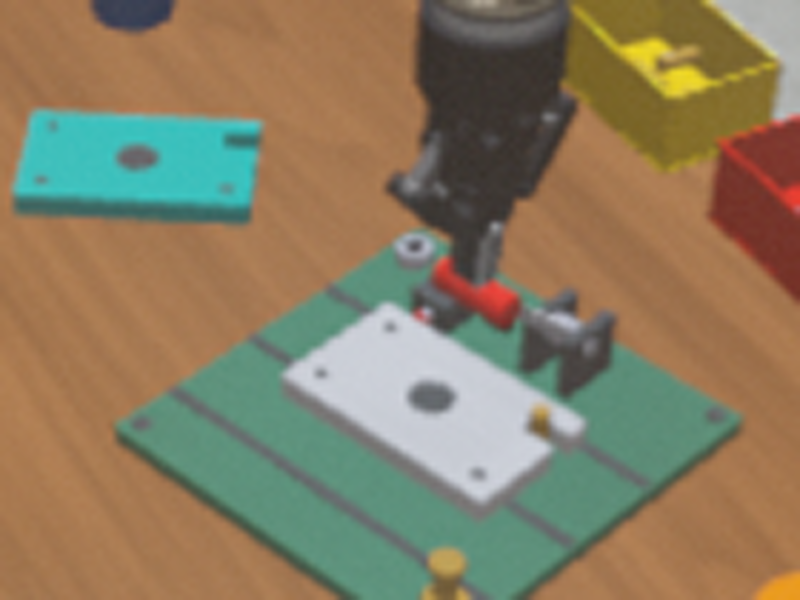

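```bash
python3 -m jog '[{"grip":1,"x":-2.5,"y":0,"z":3.7,"rx":0,"ry":0,"rz":0},{"grip":1,"x":-2.5,"y":0,"z":3.7,"rx":0,"ry":0,"rz":0},{"grip":1,"x":-2.5,"y":0,"z":3.7,"rx":0,"ry":0,"rz":0},{"grip":1,"x":-2.5,"y":0,"z":3.7,"rx":0,"ry":0,"rz":0},{"grip":1,"x":-2.2,"y":0,"z":3.7,"rx":0,"ry":0,"rz":0},{"grip":1,"x":-2.2,"y":0,"z":3.7,"rx":0,"ry":0,"rz":0},{"grip":1,"x":-2,"y":0,"z":3.7,"rx":0,"ry":0,"rz":0},{"grip":1,"x":-2,"y":0,"z":3.7,"rx":0,"ry":0,"rz":0}]';python3 - <<'E'
from h import *
s=get_state();print(s["eef_pos"],s["contact_force"])
snap("side","d18");crop("d18",230,130,370,235,"d18c")
snap("scene","s18");crop("s18",180,160,320,265,"s18c")
E
```

```text
time: 16.15
eef_pos: [0.5831, -0.1509, 0.2773]
tcp_rot: [0.988, 0.153, -0.002, 0.0]
contact_force: [-4.0, -1.0, 5.0]
opening: -0.001
[ 0.58305197 -0.150885    0.27725109] [-4.04230925 -1.01654208  4.97035719]
scale 5.714285714285714
scale 5.714285714285714
```

View pics/d18c.png

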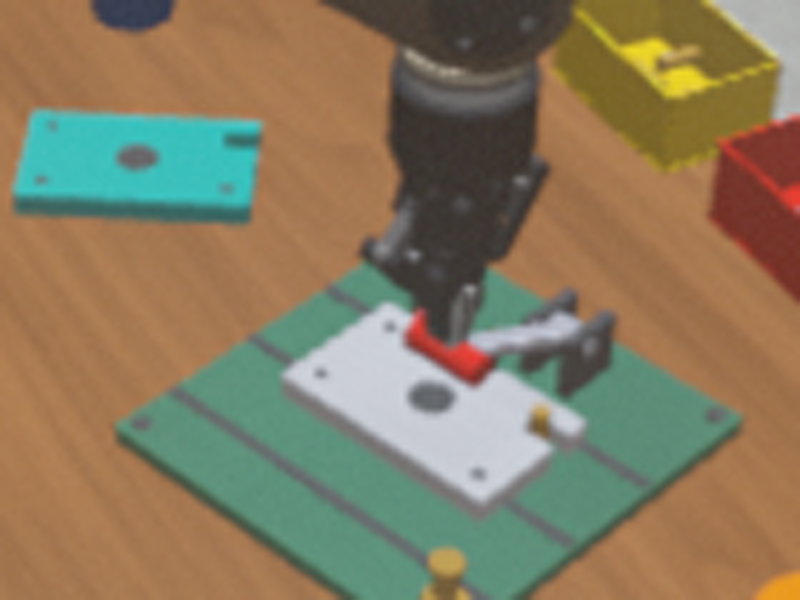

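View pics/s18c.png

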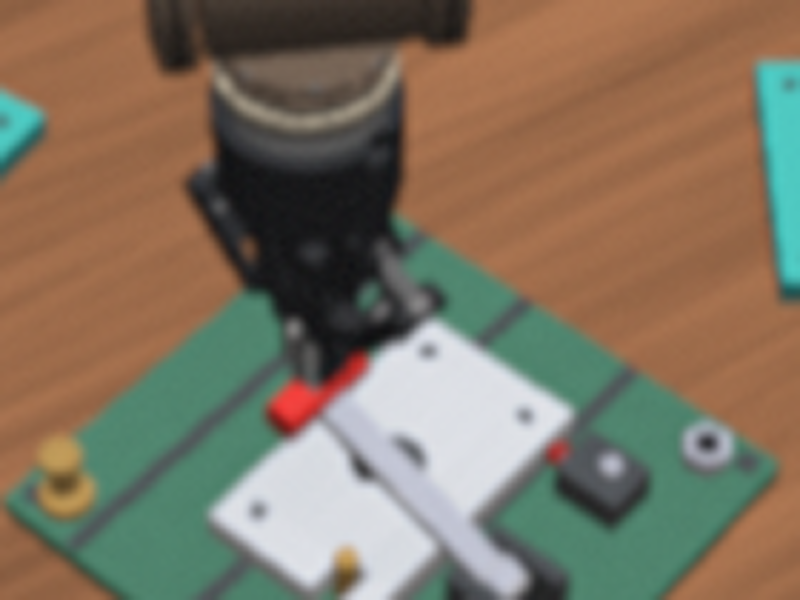

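```bash
python3 -m jog '[{"grip":1,"x":-1.6,"y":0,"z":4.5,"rx":0,"ry":0,"rz":0},{"grip":1,"x":-1.5,"y":0,"z":4.5,"rx":0,"ry":0,"rz":0},{"grip":1,"x":-1.3,"y":0,"z":4.5,"rx":0,"ry":0,"rz":0},{"grip":1,"x":-1.1,"y":0,"z":4.5,"rx":0,"ry":0,"rz":0},{"grip":1,"x":-1,"y":0,"z":4.5,"rx":0,"ry":0,"rz":0},{"grip":1,"x":-0.8,"y":0,"z":4.5,"rx":0,"ry":0,"rz":0},{"grip":1,"x":-0.6,"y":0,"z":4.5,"rx":0,"ry":0,"rz":0},{"grip":1,"x":-0.5,"y":0,"z":3.5,"rx":0,"ry":0,"rz":0}]';python3 - <<'E'
from h import *
s=get_state();print(s["eef_pos"],s["contact_force"])
snap("side","d19");crop("d19",230,130,370,235,"d19c")
E
```

```text
time: 16.92
eef_pos: [0.5757, -0.1526, 0.2412]
tcp_rot: [0.988, 0.153, -0.0, -0.0]
contact_force: [-1.6, -1.3, 2.6]
opening: 0.001
[ 0.5756731  -0.15259554  0.24122817] [-1.648293   -1.26006997  2.6153329 ]
scale 5.714285714285714
```

View pics/d19c.png

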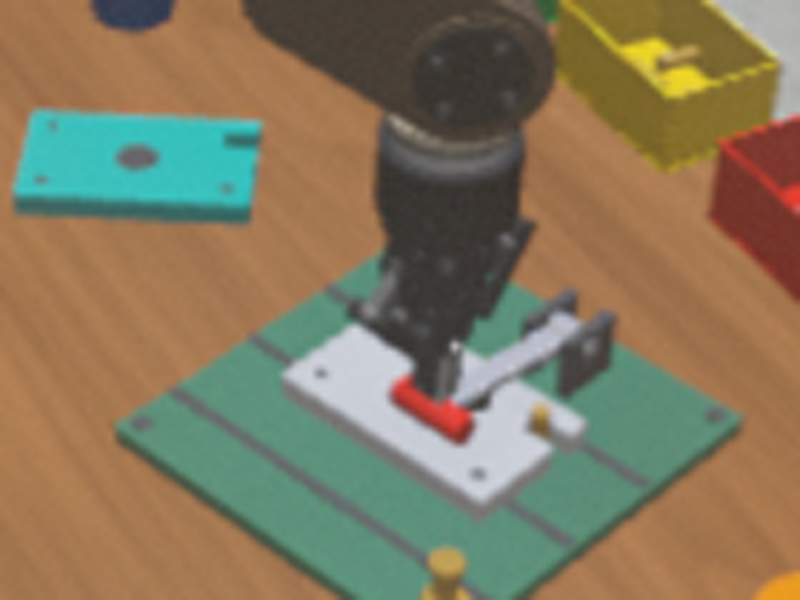

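```bash
python3 -m jog '[{"grip":1,"x":-1.2,"y":0,"z":2,"rx":0,"ry":0,"rz":0},{"grip":1,"x":-1,"y":0,"z":2,"rx":0,"ry":0,"rz":0},{"grip":1,"x":-0.5,"y":0,"z":2,"rx":0,"ry":0,"rz":0},{"grip":1,"x":0,"y":0,"z":1.5,"rx":0,"ry":0,"rz":0}]'
```

```text
time: 17.3
eef_pos: [0.5736, -0.1534, 0.2348]
tcp_rot: [0.988, 0.152, 0.001, 0.0]
contact_force: [0.7, 0.7, 2.1]
opening: 0.003
```

```bash
python3 -m jog '[{"grip":1,"x":0,"y":0,"z":1,"rx":0,"ry":0,"rz":0},{"grip":1,"x":0,"y":0,"z":1,"rx":0,"ry":0,"rz":0}]'
```

```text
time: 17.47
eef_pos: [0.5734, -0.1535, 0.2327]
tcp_rot: [0.988, 0.153, 0.0, 0.0]
contact_force: [1.7, 0.6, 1.0]
opening: -0.006
```

```bash
python3 -m jog '[{"grip":1,"x":0,"y":0,"z":1,"rx":0,"ry":0,"rz":0},{"grip":1,"x":0,"y":0,"z":1,"rx":0,"ry":0,"rz":0}]'
```

```text
time: 17.63
eef_pos: [0.5733, -0.1535, 0.2306]
tcp_rot: [0.988, 0.153, 0.0, 0.0]
contact_force: [1.4, 0.4, 2.3]
opening: 0.003
```

```bash
python3 -m jog '[{"grip":1,"x":0,"y":0,"z":0.7,"rx":0,"ry":0,"rz":0},{"grip":1,"x":0,"y":0,"z":0.7,"rx":0,"ry":0,"rz":0}]'
```

```text
time: 17.8
eef_pos: [0.5732, -0.1536, 0.2292]
tcp_rot: [0.988, 0.153, -0.0, 0.0]
contact_force: [0.7, 0.8, 2.6]
opening: -0.001
```

```bash
python3 -m jog '[{"grip":1,"x":0,"y":0,"z":0.6,"rx":0,"ry":0,"rz":0},{"grip":1,"x":0,"y":0,"z":0.6,"rx":0,"ry":0,"rz":0}]'
```

```text
time: 17.97
eef_pos: [0.5733, -0.1536, 0.2283]
tcp_rot: [0.988, 0.153, -0.0, -0.0]
contact_force: [-1.0, 0.5, 6.1]
opening: 0.005
```

```bash
python3 -m jog '[{"grip":1,"x":0,"y":0,"z":0.5,"rx":0,"ry":0,"rz":0},{"grip":1,"x":0,"y":0,"z":0.5,"rx":0,"ry":0,"rz":0}]'
```

```text
time: 18.13
eef_pos: [0.5734, -0.1537, 0.2282]
tcp_rot: [0.988, 0.153, -0.001, -0.0]
contact_force: [-2.7, -0.1, 9.3]
opening: -0.003
```

```bash
python3 -m jog '[{"grip":1,"x":0,"y":0,"z":0.5,"rx":0,"ry":0,"rz":0},{"grip":1,"x":0,"y":0,"z":0.5,"rx":0,"ry":0,"rz":0}]'; python3 -m jog '[{"grip":1,"x":0,"y":0,"z":0,"rx":0,"ry":0,"rz":0},{"grip":1,"x":0,"y":0,"z":0,"rx":0,"ry":0,"rz":0}]';python3 - <<'E'
from h import *
snap("wrist","w20");crop("w20",150,20,400,207,"w20c")
snap("side","d20");crop("d20",230,130,370,235,"d20c")
s=get_state();print(s["eef_pos"],s["contact_force"])
E
```

```text
time: 18.3
eef_pos: [0.5735, -0.1537, 0.2281]
tcp_rot: [0.988, 0.153, -0.001, -0.0]
contact_force: [-4.1, 2.2, 13.7]
opening: -0.001
time: 18.47
eef_pos: [0.5735, -0.1537, 0.2281]
tcp_rot: [0.988, 0.153, -0.001, -0.0]
contact_force: [-3.7, 2.5, 11.6]
opening: -0.003
scale 3.2
scale 5.714285714285714
[ 0.57347798 -0.15367547  0.22810817] [-3.52092487  2.08052219 11.53867447]
```

View pics/w20.png

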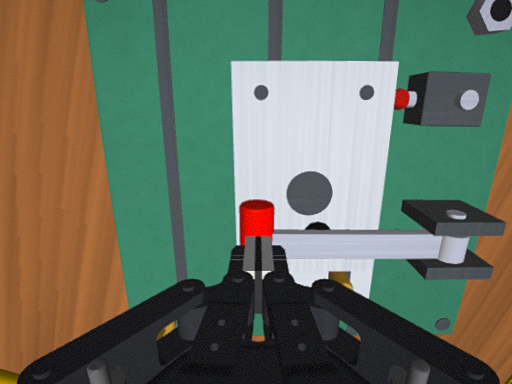

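View pics/d20c.png

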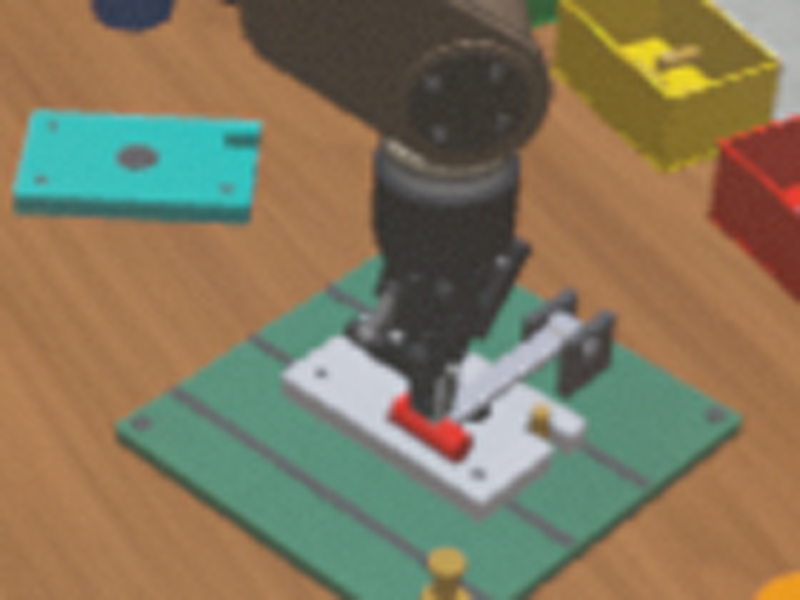

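```bash
python3 -m jog '[{"grip":1,"x":0,"y":0,"z":-1,"rx":0,"ry":0,"rz":0},{"grip":1,"x":0,"y":0,"z":-2,"rx":0,"ry":0,"rz":0},{"grip":1,"x":0,"y":0,"z":-5,"rx":0,"ry":0,"rz":0},{"grip":1,"x":0,"y":0,"z":-20,"rx":0,"ry":0,"rz":0},{"grip":1,"x":0,"y":-30,"z":-20,"rx":0,"ry":0,"rz":0},{"grip":1,"x":0,"y":-30,"z":-10,"rx":0,"ry":0,"rz":0},{"grip":1,"x":0,"y":-10,"z":0,"rx":0,"ry":0,"rz":0},{"grip":1,"x":0,"y":0,"z":0,"rx":0,"ry":0,"rz":0}]';python3 - <<'E'
from h import *
snap("wrist","w21");crop("w21",250,100,450,250,"w21c")
snap("side","d21");crop("d21",230,150,370,255,"d21c")
snap("scene","s21");crop("s21",180,180,320,285,"s21c")
s=get_state();print(s["eef_pos"],s["contact_force"])
E
```

```text
time: 19.23
eef_pos: [0.5514, -0.0849, 0.2839]
tcp_rot: [0.988, 0.154, -0.0, -0.0]
contact_force: [0.3, -0.1, -0.7]
opening: 0.003
scale 4.0
scale 5.714285714285714
scale 5.714285714285714
[ 0.552042   -0.0872658   0.28302573] [-0.3269408  -1.01554845 -0.15758707]
```

View pics/w21.png

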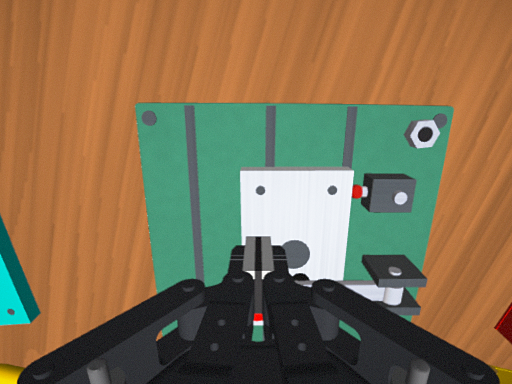

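View pics/d21c.png

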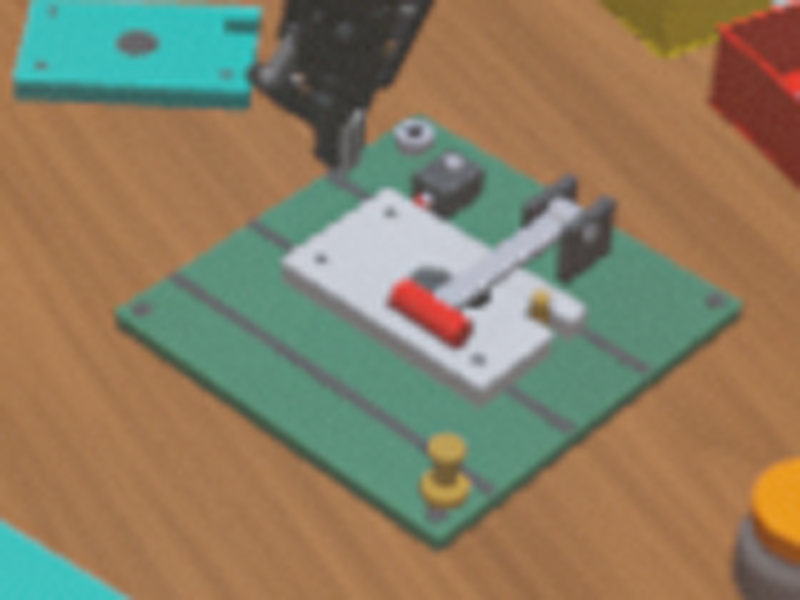

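View pics/s21c.png

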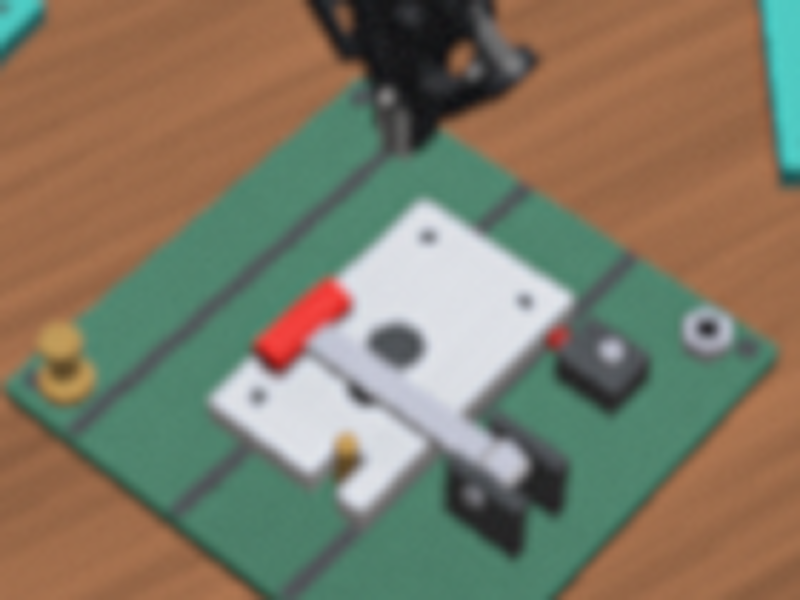

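```bash
python3 -m jog '[{"grip":1,"x":-23,"y":-4,"z":0,"rx":0,"ry":0,"rz":0},{"grip":1,"x":-23,"y":-4.5,"z":0,"rx":0,"ry":0,"rz":0},{"grip":1,"x":0,"y":0,"z":30,"rx":0,"ry":0,"rz":0},{"grip":1,"x":0,"y":0,"z":30,"rx":0,"ry":0,"rz":0},{"grip":1,"x":0,"y":0,"z":20,"rx":0,"ry":0,"rz":0},{"grip":1,"x":0,"y":0,"z":9,"rx":0,"ry":0,"rz":0},{"grip":1,"x":0,"y":0,"z":0,"rx":0,"ry":0,"rz":0},{"grip":1,"x":0,"y":0,"z":0,"rx":0,"ry":0,"rz":0}]';python3 - <<'E'
from h import *
snap("wrist","w22")
s=get_state();print(s["eef_pos"],s["contact_force"]);R=Rn.from_quat(s["tcp_rot"]).as_matrix()
print("to go, tool mm",(R.T@(np.array([.523,-.0878,.1916])-s["eef_pos"])*1000).round(1))
E
```

```text
time: 20.05
eef_pos: [0.506, -0.0933, 0.1947]
tcp_rot: [0.988, 0.152, -0.0, -0.0]
contact_force: [-0.7, 0.5, 1.0]
opening: 0.001
[ 0.50645378 -0.09325292  0.19572176] [-0.21824769  0.30023683  0.15582842]
to go, tool mm [17.4 -0.2  4.1]
```

View pics/w22.png

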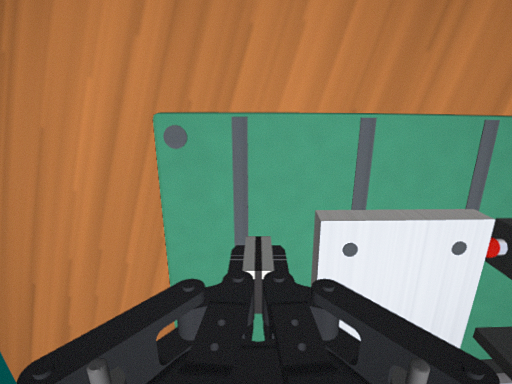

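```bash
python3 -m jog '[{"grip":1,"x":6,"y":0,"z":3,"rx":0,"ry":0,"rz":0},{"grip":1,"x":6,"y":0,"z":0,"rx":0,"ry":0,"rz":0},{"grip":1,"x":3,"y":0,"z":0,"rx":0,"ry":0,"rz":0},{"grip":1,"x":0.5,"y":0,"z":0,"rx":0,"ry":0,"rz":0},{"grip":1,"x":0,"y":0,"z":0,"rx":0,"ry":0,"rz":0}]'
```

```text
time: 20.52
eef_pos: [0.5211, -0.0877, 0.1925]
tcp_rot: [0.988, 0.153, 0.0, 0.0]
contact_force: [-1.0, 0.3, 0.7]
opening: -0.002
```

```bash
python3 -m jog '[{"grip":1,"x":0.5,"y":0,"z":0,"rx":0,"ry":0,"rz":0},{"grip":1,"x":0.5,"y":0,"z":0,"rx":0,"ry":0,"rz":0}]'
```

```text
time: 20.68
eef_pos: [0.5214, -0.0875, 0.1921]
tcp_rot: [0.988, 0.153, -0.0, -0.0]
contact_force: [-0.1, -0.4, -0.5]
opening: 0.0
```

```bash
python3 -m jog '[{"grip":1,"x":0.5,"y":0,"z":0,"rx":0,"ry":0,"rz":0},{"grip":1,"x":0.5,"y":0,"z":0,"rx":0,"ry":0,"rz":0}]'
```

```text
time: 20.85
eef_pos: [0.5224, -0.0873, 0.192]
tcp_rot: [0.988, 0.152, -0.0, -0.0]
contact_force: [-0.3, 0.2, 0.8]
opening: 0.002
```

```bash
python3 -m jog '[{"grip":1,"x":0.4,"y":0,"z":0,"rx":0,"ry":0,"rz":0},{"grip":1,"x":0.4,"y":0,"z":0,"rx":0,"ry":0,"rz":0}]'
```

```text
time: 21.02
eef_pos: [0.523, -0.0871, 0.192]
tcp_rot: [0.988, 0.153, -0.0, -0.0]
contact_force: [-1.9, -0.9, 0.9]
opening: 0.003
```

```bash
python3 -m jog '[{"grip":1,"x":0.4,"y":0,"z":0,"rx":0,"ry":0,"rz":0},{"grip":1,"x":0.3,"y":0,"z":0,"rx":0,"ry":0,"rz":0}]'
```

```text
time: 21.18
eef_pos: [0.5235, -0.087, 0.1919]
tcp_rot: [0.988, 0.153, -0.001, -0.0]
contact_force: [-3.7, -1.6, 3.5]
opening: 0.002
```

```bash
python3 -m jog '[{"grip":1,"x":0.3,"y":0,"z":0,"rx":0,"ry":0,"rz":0},{"grip":1,"x":0.3,"y":0,"z":0,"rx":0,"ry":0,"rz":0}]'
```

```text
time: 21.35
eef_pos: [0.5238, -0.0868, 0.1918]
tcp_rot: [0.988, 0.153, -0.002, -0.0]
contact_force: [-6.5, -2.9, 3.9]
opening: -0.0
```

```bash
python3 -m jog '[{"grip":1,"x":0.3,"y":0,"z":0,"rx":0,"ry":0,"rz":0},{"grip":1,"x":0.2,"y":0,"z":0,"rx":0,"ry":0,"rz":0},{"grip":1,"x":0,"y":0,"z":0,"rx":0,"ry":0,"rz":0},{"grip":1,"x":0,"y":0,"z":0,"rx":0,"ry":0,"rz":0}]'
```

```text
time: 21.68
eef_pos: [0.524, -0.0868, 0.1918]
tcp_rot: [0.988, 0.153, -0.002, -0.0]
contact_force: [-6.7, -2.8, 4.3]
opening: 0.002
```

```bash
python3 -m jog '[{"grip":1,"x":-0.6,"y":0,"z":0,"rx":0,"ry":0,"rz":0},{"grip":1,"x":-0.6,"y":0,"z":0,"rx":0,"ry":0,"rz":0},{"grip":1,"x":-1,"y":0,"z":0,"rx":0,"ry":0,"rz":0},{"grip":1,"x":-4,"y":0,"z":0,"rx":0,"ry":0,"rz":0},{"grip":1,"x":-12,"y":0,"z":0,"rx":0,"ry":0,"rz":0},{"grip":1,"x":0,"y":0,"z":-30,"rx":0,"ry":0,"rz":0},{"grip":1,"x":0,"y":0,"z":-35,"rx":0,"ry":0,"rz":0},{"grip":1,"x":0,"y":0,"z":-35,"rx":0,"ry":0,"rz":0}]';python3 -m jog '[{"grip":1,"x":0,"y":-20,"z":-35,"rx":0,"ry":0,"rz":0},{"grip":1,"x":0,"y":-20,"z":-20,"rx":0,"ry":0,"rz":0},{"grip":1,"x":0,"y":0,"z":0,"rx":0,"ry":0,"rz":0},{"grip":1,"x":0,"y":0,"z":0,"rx":0,"ry":0,"rz":0}]';python3 - <<'E'
from h import *
snap("wrist","w23");crop("w23",220,60,460,240,"w23c")
snap("scene","s23");crop("s23",180,180,320,285,"s23c")
snap("side","d23")
s=get_state();print(s["eef_pos"],s["contact_force"])
E
```

```text
time: 22.35
eef_pos: [0.5071, -0.0918, 0.2923]
tcp_rot: [0.988, 0.152, -0.0, -0.001]
contact_force: [1.1, -1.2, -0.0]
opening: 0.005
time: 22.68
eef_pos: [0.4957, -0.0533, 0.3487]
tcp_rot: [0.988, 0.153, 0.002, 0.001]
contact_force: [0.4, 0.3, -0.9]
opening: -0.001
scale 3.3333333333333335
scale 5.714285714285714
[ 0.49515723 -0.05406287  0.34523602] [-0.33129642  0.09627364 -0.6665478 ]
```

View pics/w23.png

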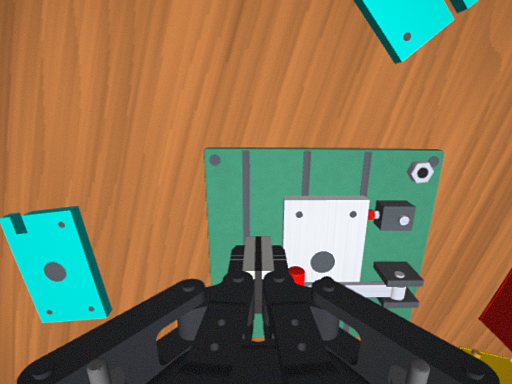

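View pics/s23c.png

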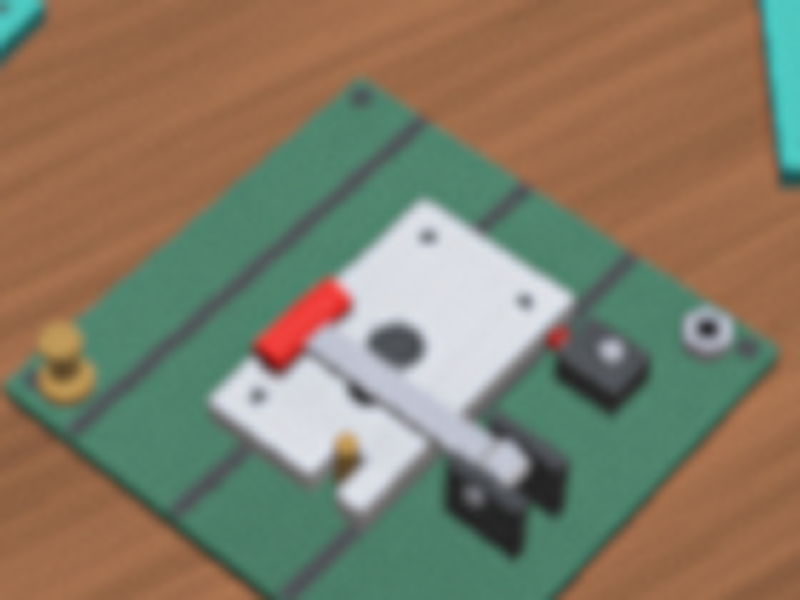

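```bash
python3 - <<'E'
from plant import sign_off,get_state
print(sign_off(),get_state()["time"])
E
```

```text
the job is handed in; nothing more can be done
the job is handed in; nothing more can be done
```

The plate is on the peg, turned home against the stop screw, and clamped. I handed the job in at about 23 s; sign-off gave no verdict.

**What I did**
1. **Slide:** I pushed the plate's end along its slot until the force rose to about 8 N against the peg.
2. **Turn:** I pushed near the opposite corner, following the arc about the peg, until the far edge met the screw. I held it there at about 9 N.
3. **Clamp:** I pushed the red handle down along its arc and held it at about 12 to 14 N, which I work out as about 12 to 16 N at the pad. Then I let go.
4. **Re-check:** I pressed the plate corner once more, to about 7 N. The resistance came at the same place as before, so the plate still met the screw with the clamp down. I then backed the arm clear.

**Last checks**
- **Pictures:** the last ones show the plate flat with its slot on the peg. The screw tip is at the plate's edge, the clamp arm is level, and the stop block, jack and nut are where they were.
- **Plate angle:** about 0.9 degrees from the fixture by the camera, measured before clamping.
- **Peg position:** the camera put the plate's origin about 1 to 4 mm from the peg axis, depending on which peg estimate I used. That is within the pixel-reading error, so it does not prove the 3 mm limit is met.

**Not confirmed:** I could not read the small remaining force on the screw after release, any movement of the stop block under 1 mm, or the clamp angle itself.

**Departures from the instructions:** one short series of slide pushes ran the same typed row in a shell loop instead of as separate commands. My first few commands were also refused for missing keys and moved nothing.

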